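Put the graded stones away in their case

ROBOT

A 6-joint arm with a two-finger parallel gripper is mounted at the origin on the work surface. World frame = base frame: x ahead of the robot, y to its left, z up, the work surface at z = 0. Lengths are in m, angles in degrees, forces in N, time in s.
With the tool pointing down it reaches from about 0.35 to 0.85 m from the base axis. Payload 8.1 kg.
Tool frame: the origin (TCP) lies midway between the tips of the shut fingers; the grasp point (between the pads) lies 19 mm behind it; z points along the fingers, y is the line along which they close (so a half turn about z gives the same grasp; the last joint's range is limited). The gripper opens to 93 mm and grips with 3 to 60 N. Pads are 15 mm wide; open, the fingers measure 128 mm over their backs; the gripper's body (75 mm by 188 mm) begins 65 mm behind the grasp point.
Start: joints at [-72.617, 7.471, 85.268, -0, 87.261, -4.893], TCP at [0.227, -0.555, 0.219] pointing down, gripper open.
Joint ranges: [-169.43, 169.43], [-51.17, 129.36], [1.28, 143.12], [-76.62, 256.62], [0, 156.53], [-152.29, 152.29]. Speed limits (degrees/s): [136.94, 136.94, 159.86, 180, 180, 180].

INTERFACE

Orientations are given as a 3x3 rotation matrix whose columns are the frame's x, y, z axes.
In Python, from plant import robot gives the robot as it stands. The module is installed in compiled form; this text tells all that it offers.
- The arm moves only by the tool step_arm, never from a script. Its argument "steps" is a list of rows, each a list of 7 numbers: the opening in per cent of the stroke, from 0 (shut) to 100 (fully open), then the shift along the tool's x, y, z in units of 0.1 m (1.0 is 0.1 m), then the turn, a rotation vector about the tool's x, y, z in units of 60 degrees (1.0 is 60 degrees). A call has exactly 8 rows; each row is the pose to reach, as a shift and turn from the pose commanded when the call began, along the tool's axes at that moment; what a row does not reach only later rows make up. A row lasts 1/8 s, in which the tool goes at most 62.5 mm and 10.7 degrees, less where a joint would pass 70% of its speed; a pose out of reach is approached as far as the arm can. A call with a number of a shift or a turn outside -1 to 1 is refused whole. A call with a gripper value outside its range is refused whole. The fingers move at their own pace and stop on an object; "newtons" is the grip in N (left out, the last holds). Time passes only in rows, so rows that repeat a pose let the fingers close, or fill a call up. It gives the time, the measured TCP pose, the force, the opening and the grip force at its end, in the units of the state.
- robot.get_state(): the state, without advancing time (a new reading comes with each control period).
- robot.grab_frame(name): name is "scene" or "top"; returns the picture (420x560x3 uint8, red, green, blue); there is no depth.
- robot.get_calibration(name): a dict with "intrinsics" (3x3 intrinsics, pixels), "origin" and "rotation" of the camera in the world. Camera axes: x right, y down, z forward; pixel columns grow to the right and rows downward; lengths in m; the calibration is good to about 2 mm. A picture is of the moment at which its call begins. get_calibration takes no time and is no camera call.
- robot.hand_in(): hands the job in; it is judged then, once.
The state is a dict: "clock": time; "q": joint angles; "joint_velocities": joint speeds; "joint_efforts": joint torques, N m; "position": TCP position; "eef_rot": TCP orientation; "wrist_force": force on the tool from outside, world axes, zero at the start; "wrist_torque": the same for the moment, N m; "finger_gap": finger opening in m; "finger_force": force on a finger pad.
Only numpy, scipy, OpenCV 4.12 (cv2) and the standard library are available. Lean on these libraries where they do the work, as an engineer would, in place of code of your own. Each camera call takes 0.05 s, during which the arm holds its last target. There are 200 camera calls.

TASK

Open the lid of the stone case wide (just past upright), then drop the green stones on the mat one by one into the case, each flat side down, fully home and let go in the pocket made for its size, strictly from the largest to the smallest of those that are there. When all are in, close the lid, then press the brass catch on it fully down to lock it; do not press the catch before the lid is shut, and leave everything else on the bench where it is.

Things in the scene. Friction and masses are not known exactly. Their poses are not given: they have to be found in the camera images.
- stone1_c (a point): Centre (half-way up) of the largest green polished stone: a round, flat-bottomed, low-domed stone 36 mm in diameter and 18 mm high; its sides are upright for the lowest 10 mm, the rest is the dome. Its z axis points up out of the dome. It starts flat on the leather mat and may be absent.
- stone2_c (a point): Centre (half-way up) of the second largest green polished stone: a round, flat-bottomed, low-domed stone 31 mm in diameter and 17 mm high; its sides are upright for the lowest 10 mm, the rest is the dome. Its z axis points up out of the dome. It starts flat on the leather mat and may be absent.
- stone3_c (a point): Centre (half-way up) of the middle green polished stone: a round, flat-bottomed, low-domed stone 26 mm in diameter and 16 mm high; its sides are upright for the lowest 10 mm, the rest is the dome. Its z axis points up out of the dome. It starts flat on the leather mat and may be absent.
- stone4_c (a point): Centre (half-way up) of the second smallest green polished stone: a round, flat-bottomed, low-domed stone 21 mm in diameter and 15 mm high; its sides are upright for the lowest 10 mm, the rest is the dome. Its z axis points up out of the dome. It starts flat on the leather mat and may be absent.
- stone5_c (a point): Centre (half-way up) of the smallest green polished stone: a round, flat-bottomed, low-domed stone 16 mm in diameter and 14 mm high; its sides are upright for the lowest 10 mm, the rest is the dome. Its z axis points up out of the dome. It starts flat on the leather mat and may be absent.
- pocket1 (a point): Centre of the mouth of the largest round pocket of the case (40 mm wide, 14 mm deep, open upwards), made for the 36 mm stone. Axes as the case: y runs along the row towards the largest pocket, x from the lid's tab to its hinge. All pocket mouths lie in one grey padded surface 26 mm above the bench; this one is +75 mm in y from the middle of the case's length.
- pocket2 (a point): Centre of the mouth of the second largest round pocket of the case (35 mm wide, 14 mm deep, open upwards), made for the 31 mm stone. Axes as the case: y runs along the row towards the largest pocket, x from the lid's tab to its hinge. All pocket mouths lie in one grey padded surface 26 mm above the bench; this one is +27.5 mm in y from the middle of the case's length.
- pocket3 (a point): Centre of the mouth of the middle round pocket of the case (30 mm wide, 14 mm deep, open upwards), made for the 26 mm stone. Axes as the case: y runs along the row towards the largest pocket, x from the lid's tab to its hinge. All pocket mouths lie in one grey padded surface 26 mm above the bench; this one is -15 mm in y from the middle of the case's length.
- pocket4 (a point): Centre of the mouth of the second smallest round pocket of the case (25 mm wide, 14 mm deep, open upwards), made for the 21 mm stone. Axes as the case: y runs along the row towards the largest pocket, x from the lid's tab to its hinge. All pocket mouths lie in one grey padded surface 26 mm above the bench; this one is -52.5 mm in y from the middle of the case's length.
- pocket5 (a point): Centre of the mouth of the smallest round pocket of the case (20 mm wide, 14 mm deep, open upwards), made for the 16 mm stone. Axes as the case: y runs along the row towards the largest pocket, x from the lid's tab to its hinge. All pocket mouths lie in one grey padded surface 26 mm above the bench; this one is -85 mm in y from the middle of the case's length.
- hinge (a point): Middle of the lid's hinge line, on the long far side of the case's rim, 40 mm above the bench. Dark wooden case fixed to the bench: 100 mm (x) by 230 mm (y), 40 mm high with 8 mm walls round the grey pocket surface, which is 14 mm below the rim. This point lies 50 mm in x from the row of pockets; axes as the case, y along the hinge line.
- lid (a joint): Angle of the case's lid in rad: 0 closed, 1.9 fully open (leaning a little back beyond upright). Flat wooden lid 100 by 230 mm, 8 mm thick. The hinge is stiff: the lid stays where it is left and needs about 3 to 5 N at the tab to move.
- tab (a point): Point to grip on the lid's brass pull tab: 130 mm from the hinge line and 5 mm above the lid's underside. The tab is a bar 14 mm wide (along y) and 12 mm thick that sticks straight out 45 mm beyond the middle of the lid's free edge; this point lies 30 mm beyond that edge. With the lid closed it points towards -x of the case, 45 mm above the bench, and it swings up and over with the lid.
- catch_top (a point): Centre of the top of the brass push catch on the lid: a round knob 18 mm in diameter that stands 18 mm above the lid's top when out, in the middle of the lid's length and 35 mm from the hinge line.
- catch (a joint): How far the push catch has been pressed into the lid, in m: 0 out, 0.008 fully in (locked). It needs about 4 N (friction) and stays where it is left; at the end of its travel it stops hard.
- mat: Brown leather mat fixed to the bench, 270 mm (x) by 330 mm (y), 2 mm thick; origin at the centre of its underside.
- bangle_c (a point): Centre of a small brass ring lying flat on the mat, 26 mm wide, 8 mm high; bystander.
- weight_center (a point): Centre of a plain brass weight standing on the mat, 20 mm in diameter, 16 mm high; bystander.
- loupe: Black loupe with steel rim, 38 mm wide, 28 mm high; origin at the centre of its underside; bystander.
- graver: Graver with a wooden handle lying along its x axis, 145 mm long, 22 mm high; origin at the underside near the ferrule; bystander.
- tweezers: Steel tweezers lying along their x axis, 130 mm long, 8 mm high; origin at the middle of the underside; bystander.
Mind the look-alikes: they are no part of the job. What is shaped like the part that bears stone2_c but blue, purple or white is not meant.

How it is judged:
By the outcome, as a careful person would: the job done as asked, in the order asked, and still so for the second after the job is handed in, with the robot touching nothing.
Of stone1, stone2, stone3, stone4, stone5 only 3 to 5 are there at a start; the rules pass over those that are not, and their reading is None.
At some moment in a run one of stone1, stone2, stone3, stone4, stone5 may be knocked a few centimetres aside while the robot is not near it.
Once in a run the grip may slacken for a moment while it holds something.
It also fails if it takes over 210 s, if anything falls off the work surface, if the arm or the gripper's body presses on something with over 40 N, if the wrist force passes 120 N, or if a joint passes its speed limit or range.

## Working session

There is one attempt and no reset: what is moved stays moved. The work goes in short steps, Python scripts to look and compute and a tool call to move; the robot and the scene stay as the last step left them, time stands still between calls to the robot, and variables do not carry over. Pictures are saved under pics/ and viewed, at most 17 in all, crops included, and the job is handed in when it is done.

Besides the shell and the picture viewer there is one more tool, called after "Emit:" by a JSON object that holds its "op" and its "data". step_arm: Moves the arm, as the interface text tells. Shifts and turns lie within -1 to 1; 1 stands for 0.1 m of shift or 60 degrees of turn. Its arguments: {"type":"object","properties":{"steps":{"type":"array"},"newtons":{"type":"number"}},"required":["steps"]}

```bash
mkdir -p pics; python3 - <<'E'
from plant import robot
import cv2,numpy as np
np.set_printoptions(precision=4,suppress=True)
for n in("scene","top"):
    f=robot.grab_frame(n);cv2.imwrite(f"pics/{n}0.png",f[:,:,::-1]);c=robot.get_calibration(n)
    print(n,c)
s=robot.get_state();print(s['clock'],s['position'],s['eef_rot'],s['finger_gap'])
E
```

```text
scene {'intrinsics': array([[411.0437,   0.    , 274.7387],
       [  0.    , 411.0437, 213.4603],
       [  0.    ,   0.    ,   1.    ]]), 'origin': array([1.1422, 0.5804, 0.6009]), 'rotation': array([[-0.7148,  0.3685, -0.5943],
       [ 0.6992,  0.3935, -0.5969],
       [ 0.0139, -0.8422, -0.5389]])}
top {'intrinsics': array([[386.0674,   0.    , 272.5228],
       [  0.    , 386.0674, 212.4089],
       [  0.    ,   0.    ,   1.    ]]), 'origin': array([0.3621, 0.0055, 1.0256]), 'rotation': array([[-0.0203, -0.9788,  0.204 ],
       [-0.9998,  0.019 , -0.0084],
       [ 0.0043, -0.2041, -0.9789]])}
0.1 [ 0.2273 -0.5547  0.2177] [[ 0.9254  0.3791 -0.0005]
 [ 0.3791 -0.9254  0.0016]
 [ 0.0002 -0.0017 -1.    ]] 0.09298044937606674
```

View pics/scene0.png

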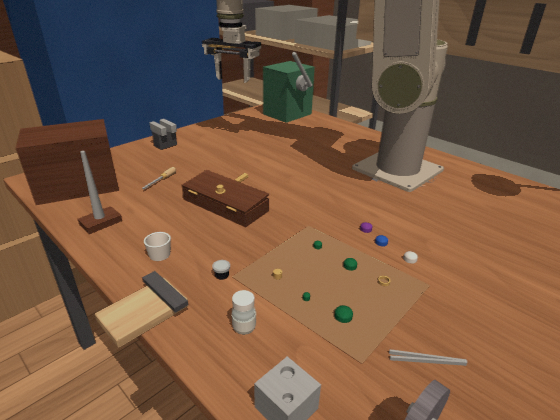

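View pics/top0.png

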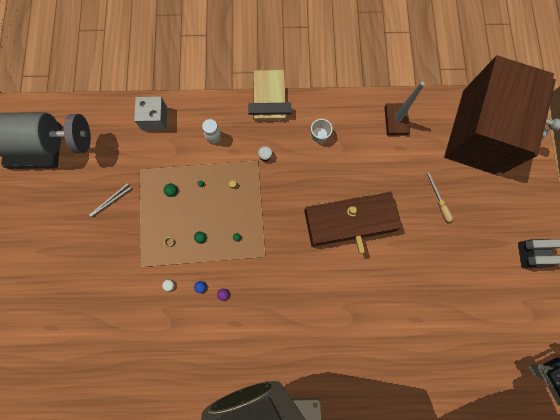

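Top view: the case is at about (353,219) with its tab at (360,245). Green things on the mat are at (170,190), (201,184), (200,237) and (237,237). The brass weight is at (233,184), the ring at (169,242), and the white/blue/purple look-alikes at (168,286), (200,287), (223,295) off the mat. The green ones fit the description. Next I'll measure them and check with one enlarged crop.

```bash
cat > h.py <<'E'
from plant import robot
import cv2,numpy as np
np.set_printoptions(precision=4,suppress=True)
def ray(n,u,v,z):
    c=robot.get_calibration(n);d=c['rotation']@np.linalg.inv(c['intrinsics'])@[u,v,1]
    o=c['origin'];return o+d*(z-o[2])/d[2]
def proj(n,p):
    c=robot.get_calibration(n);q=c['intrinsics']@c['rotation'].T@(np.array(p)-c['origin']);return q[:2]/q[2]
def stones(n,f=None):
    f=robot.grab_frame(n) if f is None else f
    h=cv2.cvtColor(f,cv2.COLOR_RGB2HSV)
    m=cv2.inRange(h,(55,110,20),(90,255,255))
    k,l,st,ce=cv2.connectedComponentsWithStats(m)
    out=[]
    for i in range(1,k):
        if st[i,4]<12: continue
        p=ray(n,*ce[i],.010)
        c=robot.get_calibration(n);D=(c['rotation'].T@(p-c['origin']))[2]
        e=2*np.sqrt(st[i,4]/np.pi)*D/c['intrinsics'][0,0]
        out.append((ce[i],p[:2],st[i,4],e*1000))
    return out
def rel(p):
    "world target -> shift in tool units from current pose"
    s=robot.get_state();return s['eef_rot'].T@(np.array(p)-s['position'])*10
E
python3 - <<'E'
from h import *
for n in("scene","top"):
    f=robot.grab_frame(n)
    for o in stones(n,f): 
        if .2<o[1][0]<.8 and -.3<o[1][1]<.5: print(n,*o)
    h=cv2.cvtColor(f,cv2.COLOR_RGB2HSV)
    if n=="top":
        a=cv2.resize(f[150:310,130:290],None,fx=3.4,fy=3.4,interpolation=cv2.INTER_CUBIC)
        b=cv2.resize(f[180:270,290:420],None,fx=5,fy=5,interpolation=cv2.INTER_CUBIC)
        cv2.imwrite("pics/c1.png",a[:,:,::-1]);cv2.imwrite("pics/c2.png",b[:,:,::-1])
E
```

```text
scene [317.3846 244.4038] [0.5121 0.0938] 52 19.466694478106554
scene [350.0625 263.6172] [0.5132 0.1914] 128 28.71334125152576
scene [306.1042 296.375 ] [0.6625 0.1928] 48 15.878952937179783
scene [343.4417 313.7833] [0.6455 0.2746] 240 33.860173198672705
top [200.3333 183.125 ] [0.6592 0.1921] 24 15.080566812739857
top [170.0625 189.6172] [0.6424 0.2739] 128 34.69135718465013
top [199.5714 236.8265] [0.5114 0.1915] 98 29.60171355783731
top [236.2439 236.7805] [0.5097 0.0943] 41 19.155186863199013
```

View pics/c1.png

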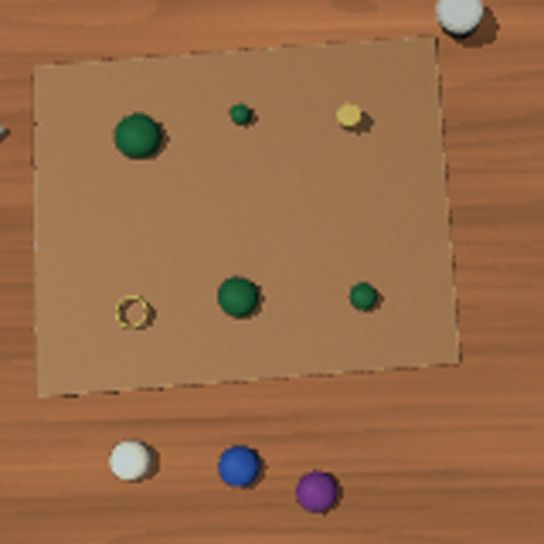

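View pics/c2.png

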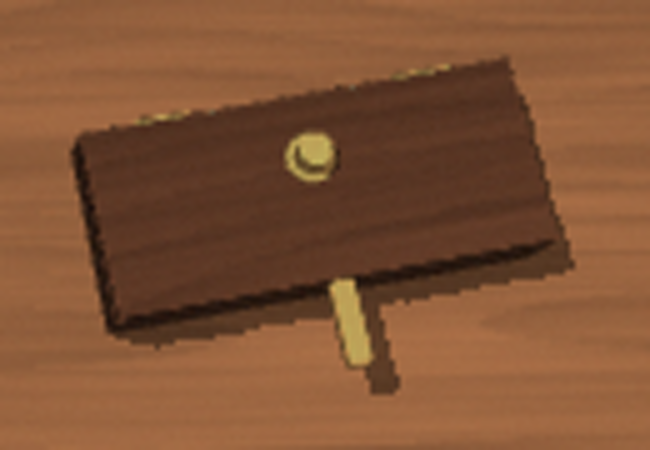

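The crop confirms four green stones: 36 mm (170,190), 31 mm (200,237), 21 mm (236,237), 16 mm (200,183); the 26 mm one is absent. The lid's top corners are near (305,207), (392,192), (401,228), (314,244).

```bash
python3 - <<'E'
from h import *
C=[(305.2,207),(391.6,192),(401,228),(313.6,244)]
P=[ray("top",*c,.048) for c in C];print(np.array(P))
print([np.linalg.norm(P[i]-P[(i+1)%4]) for i in range(4)])
f=robot.grab_frame("top");h=cv2.cvtColor(f,cv2.COLOR_RGB2HSV)
for n,R,zs in(("top",(185,260,340,375),(.066,.050)),("scene",(165,200,205,255),(.066,.050))):
    f=robot.grab_frame(n);h=cv2.cvtColor(f,cv2.COLOR_RGB2HSV)
    m=cv2.inRange(h,(20,110,110),(35,255,255));r0,r1,c0,c1=R
    k,l,st,ce=cv2.connectedComponentsWithStats(m[r0:r1,c0:c1])
    for i in range(1,k):
        if st[i,4]>8:
            u=ce[i]+[c0,r0];print(n,u,st[i],ray(n,*u,.064),ray(n,*u,.051))
d=(P[0]-P[1])+(P[3]-P[2]);print("yaw of case y",np.degrees(np.arctan2(-d[0],d[1])))
d=(P[0]-P[3])+(P[1]-P[2]);print("yaw from x",np.degrees(np.arctan2(d[1],d[0])));print("ctr",sum(P)/4)
E
```

```text
[[ 0.5786 -0.0879  0.048 ]
 [ 0.6144 -0.3158  0.048 ]
 [ 0.5186 -0.332   0.048 ]
 [ 0.4817 -0.1057  0.048 ]]
[np.float64(0.23064953123763496), np.float64(0.09720866462012649), np.float64(0.22928393004541758), np.float64(0.0984258814287847)]
top [351.2807 210.5614] [ 7 22  9  9 57] [ 0.5635 -0.2035  0.064 ] [ 0.5662 -0.2063  0.051 ]
top [359.8143 243.7857] [16 51  8 17 70] [ 0.478  -0.2196  0.064 ] [ 0.4796 -0.2227  0.051 ]
scene [220. 186.] [14 20  3  3  9] [ 0.5618 -0.2134  0.064 ] [ 0.5477 -0.2326  0.051 ]
yaw of case y 9.091724624350826
yaw from x 10.000385117753437
ctr [ 0.5483 -0.2103  0.048 ]
```

Emit:
{"op": "step_arm", "data": {"steps": [[50,0.25,-0.15,0,0,0,0.05],[50,0.5,-0.3,0,0,0,0.1],[50,0.75,-0.45,0,0,0,0.15],[50,1,-0.6,0,0,0,0.217],[50,1,-0.6,0,0,0,0.217],[50,1,-0.6,0,0,0,0.217],[50,1,-0.6,0,0,0,0.217],[50,1,-0.6,0,0,0,0.217]], "newtons": 15}}

```text
clock: 1.35
position: [0.2967, -0.4623, 0.2185]
eef_rot: [[0.987, 0.16, -0.0], [0.16, -0.987, 0.0], [-0.0, -0.0, -1.0]]
wrist_force: [-0.7, -0.5, 0.5]
finger_gap: 0.0465
finger_force: 0.0
```

Emit:
{"op": "step_arm", "data": {"steps": [[50,0.25,-0.2,0,0,0,0],[50,0.5,-0.4,0,0,0,0],[50,0.75,-0.6,0,0,0,0],[50,1,-0.8,0,0,0,0],[50,1,-0.8,0,0,0,0],[50,1,-0.8,0,0,0,0],[50,1,-0.8,0,0,0,0],[50,1,-0.8,0,0,0,0]]}}

```text
clock: 2.35
position: [0.3825, -0.3674, 0.2186]
eef_rot: [[0.987, 0.16, -0.0], [0.16, -0.987, -0.0], [-0.0, 0.0, -1.0]]
wrist_force: [-0.6, 0.0, 0.4]
finger_gap: 0.0466
finger_force: 0.0
```

```bash
cat >> h.py <<'E'
YAW=np.radians(9.3);CX=np.array([np.cos(YAW),np.sin(YAW),0]);CY=np.array([-np.sin(YAW),np.cos(YAW),0])
H=np.array([.5983,-.2024,.04])
def case(x,y,z): "case point: x from pocket row, y along, z above bench"; return np.r_[(H-.05*CX+x*CX+y*CY)[:2],z]
def arc(t,down=.019): return H+.13*(-np.cos(t)*CX+[0,0,np.sin(t)])+.005*(np.sin(t)*CX+[0,0,np.cos(t)])-[0,0,down]
E
python3 - <<'E'
from h import *
s=robot.get_state();print(s['clock'],s['position'],s['eef_rot'],s['finger_gap'])
print("yaw",np.degrees(np.arctan2(s['eef_rot'][1,0],s['eef_rot'][0,0])));print(rel(arc(0)))
E
```

```text
2.35 [ 0.3825 -0.3674  0.2186] [[ 0.9872  0.1596 -0.0002]
 [ 0.1596 -0.9872 -0.    ]
 [-0.0002  0.     -1.    ]] 0.04655406099837262
yaw 9.184862160890434
[ 1.0938 -1.2817  1.9258]
```

Emit:
{"op": "step_arm", "data": {"steps": [[50,0.25,-0.25,0.2,0,0,0],[50,0.5,-0.5,0.4,0,0,0],[50,0.75,-0.75,0.6,0,0,0],[50,1,-1,0.8,0,0,0],[50,1,-1,0.9,0,0,0],[50,1,-1,0.9,0,0,0],[50,1,-1,0.9,0,0,0],[50,1,-1,0.9,0,0,0]]}}

```text
clock: 3.35
position: [0.4658, -0.2531, 0.1296]
eef_rot: [[0.987, 0.16, 0.001], [0.16, -0.987, -0.001], [0.001, 0.001, -1.0]]
wrist_force: [1.0, 0.2, -0.6]
finger_gap: 0.0462
finger_force: 0.0
```

Emit:
{"op": "step_arm", "data": {"steps": [[50,0.09,-0.28,0,0,0,0],[50,0.09,-0.28,0,0,0,0],[50,0.09,-0.28,0.2,0,0,0],[50,0.09,-0.28,0.5,0,0,0],[50,0.09,-0.28,0.8,0,0,0],[50,0.09,-0.28,1,0,0,0],[50,0.09,-0.28,1,0,0,0],[50,0.09,-0.28,1,0,0,0]]}}

```text
clock: 4.35
position: [0.4707, -0.2238, 0.0298]
eef_rot: [[0.987, 0.16, 0.001], [0.16, -0.987, -0.001], [0.001, 0.001, -1.0]]
wrist_force: [0.2, 0.2, -0.0]
finger_gap: 0.0467
finger_force: 0.0
```

```bash
python3 - <<'E'
from h import *
print(rel(arc(0)),robot.get_state()['wrist_force'])
f=robot.grab_frame("scene");a=cv2.resize(f[90:250,130:330],None,fx=4,fy=3.75,interpolation=cv2.INTER_CUBIC);cv2.imwrite("pics/a1.png",a[:,:,::-1])
E
```

```text
[-0.0062 -0.0048  0.0381] [ 0.2122  0.1509 -0.0106]
```

View pics/a1.png

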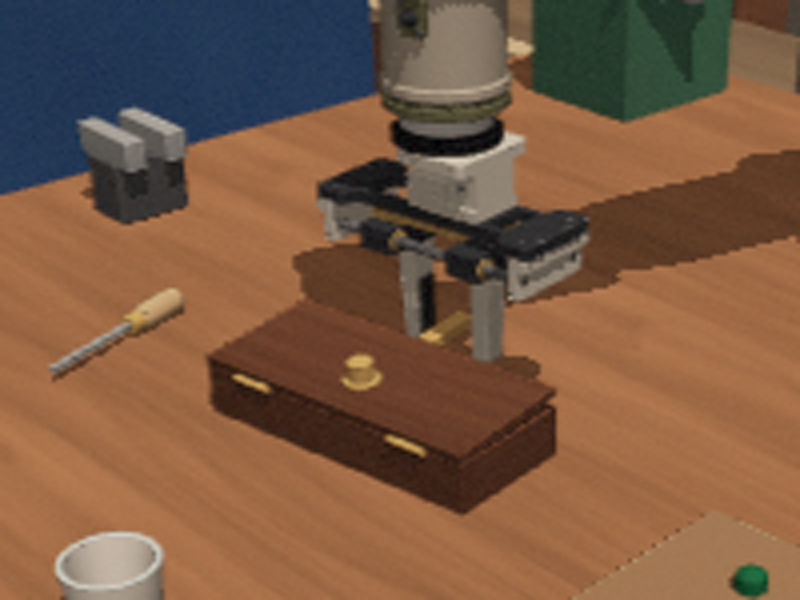

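The fingers straddle the tab, seen at about (445,325) in the crop. I'll lower a little, grip, and swing the lid along the arc.

Emit:
{"op": "step_arm", "data": {"steps": [[50,0,0,0.04,0,0,0],[50,0,0,0.04,0,0,0],[5,0,0,0.04,0,0,0],[5,0,0,0.04,0,0,0],[5,0,0,0.04,0,0,0],[5,0,0,0.04,0,0,0],[5,0,0,0.04,0,0,0],[5,0,0,0.04,0,0,0]], "newtons": 20}}

```text
clock: 5.4
position: [0.47, -0.2224, 0.0245]
eef_rot: [[0.987, 0.161, -0.0], [0.161, -0.987, 0.001], [-0.0, -0.001, -1.0]]
wrist_force: [1.0, 4.3, 1.9]
finger_gap: 0.0135
finger_force: 20.0
```

Emit:
{"op": "step_arm", "data": {"steps": [[5,0.012,0,-0.13,0,0,0],[5,0.036,0,-0.257,0,0,0],[5,0.073,0,-0.382,0,0,0],[5,0.122,0,-0.502,0,0,0],[5,0.183,0,-0.617,0,0,0],[5,0.255,0,-0.725,0,0,0],[5,0.338,0,-0.826,0,0,0],[5,0.43,0,-0.917,0,0,0]]}}

```text
clock: 6.4
position: [0.5123, -0.2156, 0.1158]
eef_rot: [[0.987, 0.161, -0.001], [0.161, -0.987, 0.001], [-0.001, -0.001, -1.0]]
wrist_force: [4.8, 0.6, -12.2]
finger_gap: 0.0139
finger_force: 20.0
```

Emit:
{"op": "step_arm", "data": {"steps": [[5,0.101,0,-0.082,0,0,0],[5,0.21,0,-0.154,0,0,0],[5,0.325,0,-0.214,0,0,0],[5,0.446,0,-0.263,0,0,0],[5,0.57,0,-0.299,0,0,0],[5,0.698,0,-0.323,0,0,0],[5,0.828,0,-0.333,0,0,0],[5,0.958,0,-0.331,0,0,0]]}}

```text
clock: 7.4
position: [0.6078, -0.2002, 0.1505]
eef_rot: [[0.987, 0.161, -0.0], [0.161, -0.987, 0.0], [-0.0, -0.0, -1.0]]
wrist_force: [-5.2, 3.5, -1.7]
finger_gap: 0.0136
finger_force: 20.0
```

Emit:
{"op": "step_arm", "data": {"steps": [[5,0.129,0,0.015,0,0,0],[5,0.256,0,0.043,0,0,0],[5,0.343,0,0.07,0,0,0],[5,0.343,0,0.07,0,0,0],[5,0.343,0,0.07,0,0,0],[5,0.343,0,0.07,0,0,0],[5,0.343,0,0.07,0,0,0],[5,0.343,0,0.07,0,0,0]]}}

```text
clock: 8.4
position: [0.6429, -0.1946, 0.1445]
eef_rot: [[0.987, 0.161, 0.004], [0.161, -0.987, -0.0], [0.004, 0.001, -1.0]]
wrist_force: [1.5, 6.0, 1.1]
finger_gap: 0.014
finger_force: 20.0
```

```bash
python3 - <<'E'
from h import *
s=robot.get_state();print(s['finger_gap'],s['wrist_force'],rel(arc(1.87)))
f=robot.grab_frame("scene");a=cv2.resize(f[20:240,130:330],None,fx=2.7,fy=2.7,interpolation=cv2.INTER_CUBIC);cv2.imwrite("pics/a2.png",a[:,:,::-1])
E
```

```text
0.014004187980679782 [1.4943 5.9822 1.144 ] [-0.022   0.0049  0.0074]
```

View pics/a2.png

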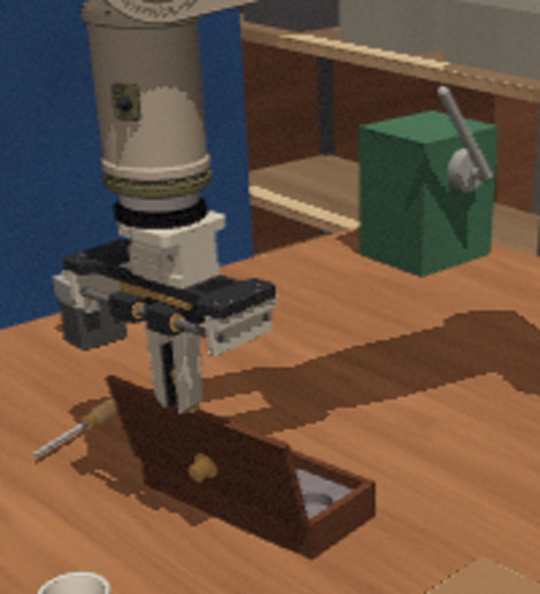

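Lid is wide open, with the pockets seen at (320,495) in the crop. Releasing and moving off toward the largest stone.

Emit:
{"op": "step_arm", "data": {"steps": [[45,0,0,0,0,0,0],[45,0,0,0,0,0,0],[45,0,0,-0.2,0,0,0],[45,0,0,-0.5,0,0,0],[45,0,0,-0.8,0,0,0],[55,0,0,-1,0,0,0],[55,0,0,-1,0,0,0],[55,0,0,-1,0,0,0]]}}

```text
clock: 9.45
position: [0.6405, -0.1949, 0.2413]
eef_rot: [[0.987, 0.161, -0.001], [0.161, -0.987, 0.0], [-0.001, -0.001, -1.0]]
wrist_force: [-0.2, -0.8, -0.5]
finger_gap: 0.0511
finger_force: 0.0
```

Emit:
{"op": "step_arm", "data": {"steps": [[55,0.05,-0.25,0,0,0,0],[55,0.1,-0.5,0,0,0,0],[55,0.15,-0.75,0,0,0,0],[55,0.15,-1,0,0,0,0],[55,0.15,-1,0,0,0,0],[55,0.15,-1,0,0,0,0],[55,0.15,-1,0,0,0,0],[55,0.15,-1,0,0,0,0]]}}

```text
clock: 10.45
position: [0.6396, -0.0947, 0.2424]
eef_rot: [[0.987, 0.16, -0.0], [0.16, -0.987, -0.0], [-0.0, 0.0, -1.0]]
wrist_force: [0.5, -0.2, -0.3]
finger_gap: 0.051
finger_force: 0.0
```

Emit:
{"op": "step_arm", "data": {"steps": [[55,0.05,-0.25,0,0,0,0],[55,0.1,-0.5,0,0,0,0],[55,0.15,-0.75,0,0,0,0],[55,0.15,-1,0,0,0,0],[55,0.15,-1,0,0,0,0],[55,0.15,-1,0,0,0,0],[55,0.15,-1,0,0,0,0],[55,0.15,-1,0,0,0,0]]}}

```text
clock: 11.45
position: [0.6384, 0.0063, 0.2424]
eef_rot: [[0.987, 0.16, 0.0], [0.16, -0.987, -0.0], [-0.0, 0.0, -1.0]]
wrist_force: [-0.3, -0.1, -0.1]
finger_gap: 0.0512
finger_force: 0.0
```

Emit:
{"op": "step_arm", "data": {"steps": [[55,0.05,-0.25,0,0,0,0],[55,0.1,-0.5,0,0,0,0],[55,0.15,-0.75,0,0,0,0],[55,0.15,-1,0,0,0,0],[55,0.15,-1,0,0,0,0],[55,0.15,-1,0,0,0,0],[55,0.15,-1,0,0,0,0],[55,0.15,-1,0,0,0,0]]}}

```text
clock: 12.45
position: [0.6372, 0.1074, 0.2425]
eef_rot: [[0.987, 0.16, 0.0], [0.16, -0.987, -0.0], [0.0, 0.0, -1.0]]
wrist_force: [-0.2, 0.4, -0.2]
finger_gap: 0.0514
finger_force: 0.0
```

```bash
python3 - <<'E'
from h import *
s=robot.get_state();print(s['clock'],s['position'])
f=robot.grab_frame("top");a=cv2.resize(f[180:270,290:420],None,fx=6,fy=6,interpolation=cv2.INTER_CUBIC)
for y in(.075,.0275,-.015,-.0525,-.085):
    u=proj("top",case(0,y,.026));print(y,u)
    cv2.circle(a,tuple(int(v) for v in (u-[290,180]+.5)*6),3,(255,0,0),-1)
cv2.imwrite("pics/a3.png",a[:,:,::-1])
for n in("top","scene"):
    for o in stones(n): print(n,*o)
g=robot.grab_frame("scene");cv2.imwrite("pics/s3.png",g[:,:,::-1])
E
```

```text
12.45 [0.6372 0.1074 0.2425]
0.075 [323.5112 223.9565]
0.0275 [341.1394 220.7456]
-0.015 [356.8546 217.8832]
-0.0525 [370.6761 215.3657]
-0.085 [382.6208 213.1901]
top [200.3333 183.125 ] [0.6592 0.1921] 24 15.080566812739857
top [170.0625 189.6172] [0.6424 0.2739] 128 34.69135718465013
scene [317.3846 244.4038] [0.5121 0.0938] 52 19.466694478106554
scene [350.093  263.6202] [0.5131 0.1914] 129 28.825056713232264
scene [306.1224 296.2857] [0.6623 0.1927] 49 16.04766808625774
scene [343.4328 313.7143] [0.6453 0.2745] 238 33.72520924337082
```

View pics/a3.png

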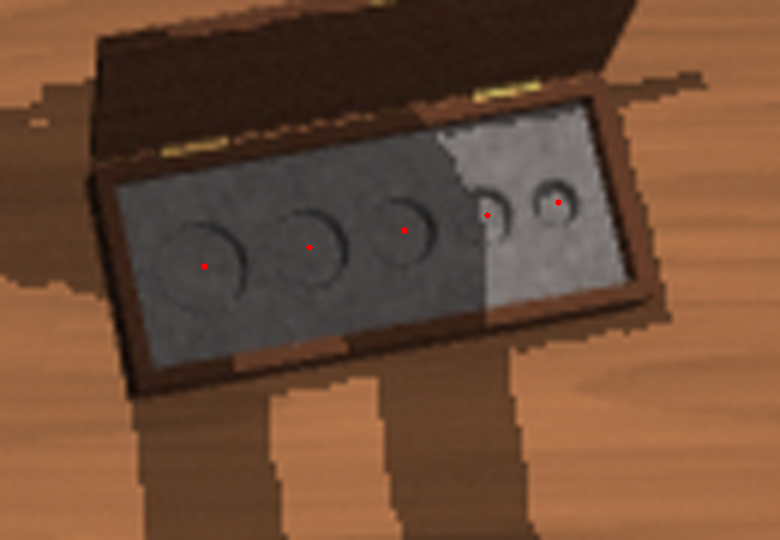

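The red predictions sit on the pocket circles, e.g. pocket1 at (203,265) and pocket5 at (556,203) in the crop, so the case pose is good to about 1 mm. Next, a quick look at finger thickness, because end-wall clearance matters.

```bash
python3 - <<'E'
from h import *
s=robot.get_state();u=proj("scene",s['position']);print(u)
import cv2
g=cv2.imread("pics/s3.png");x,y=int(u[0]),int(u[1])
a=cv2.resize(g[max(y-75,0):y+15,x-50:x+50],None,fx=6,fy=6,interpolation=cv2.INTER_CUBIC);cv2.imwrite("pics/a4.png",a)
for d in(-.0256,-.0256-.0175,.0256,.0256+.0175,): 
    p=s['position']+s['eef_rot'][:,1]*d;print(d,(proj("scene",p)-[x-50,max(y-75,0)])*6)
E
```

```text
[288.3984 176.3049]
-0.0256 [370.378  475.3893]
-0.0431 [418.1658 491.9492]
0.0256 [236.5837 429.0257]
0.0431 [192.8007 413.8536]
```

View pics/a4.png

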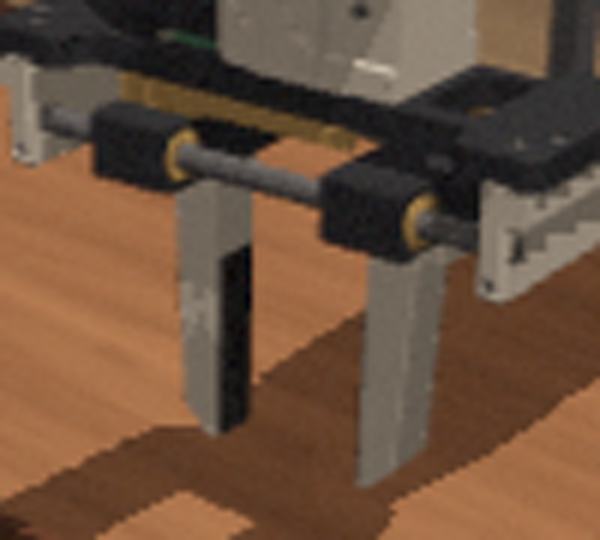

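Fingers taper at the outer tip (inner tip at (358,485), outer edge ending about 10 mm higher), so gripping along the case's y is fine at the end pockets.

```bash
cat >> h.py <<'E'
H=H+.001*CY
PK={1:.075,2:.0275,4:-.0525,5:-.085}
E
python3 - <<'E'
from h import *
g=np.array([.6424,.2739,.006]);p=case(0,PK[1],.031)
R=robot.get_state()['eef_rot'];print("to stone",rel(g),"stone->pocket",R.T@(p-g)*10)
E
```

```text
to stone [ 0.3182 -1.6289  2.3646] stone->pocket [-1.7006  3.871  -0.25  ]
```

Emit:
{"op": "step_arm", "data": {"steps": [[60,0.08,-0.22,0.1,0,0,0],[60,0.16,-0.45,0.2,0,0,0],[60,0.24,-0.67,0.3,0,0,0],[60,0.318,-0.9,0.4,0,0,0],[60,0.318,-0.9,0.4,0,0,0],[60,0.318,-0.9,0.4,0,0,0],[60,0.318,-0.9,0.4,0,0,0],[60,0.318,-0.9,0.4,0,0,0]]}}

```text
clock: 13.65
position: [0.6543, 0.2016, 0.203]
eef_rot: [[0.987, 0.16, 0.001], [0.16, -0.987, 0.0], [0.001, 0.0, -1.0]]
wrist_force: [0.6, -0.4, 0.1]
finger_gap: 0.0553
finger_force: 0.0
```

Emit:
{"op": "step_arm", "data": {"steps": [[60,0,-0.24,0.2,0,0,0],[60,0,-0.48,0.4,0,0,0],[60,0,-0.73,0.6,0,0,0],[60,0,-0.73,0.8,0,0,0],[60,0,-0.73,0.96,0,0,0],[60,0,-0.73,0.96,0,0,0],[60,0,-0.73,0.96,0,0,0],[60,0,-0.73,0.96,0,0,0]]}}

```text
clock: 14.65
position: [0.6433, 0.2741, 0.1079]
eef_rot: [[0.987, 0.16, 0.002], [0.16, -0.987, 0.001], [0.002, -0.0, -1.0]]
wrist_force: [0.1, -0.2, -0.3]
finger_gap: 0.0559
finger_force: 0.0
```

```bash
python3 - <<'E'
from h import *
print(rel([.6424,.2739,.006]))
for n in("top","scene"):
    for o in stones(n): print(n,*o)
E
```

```text
[-0.0112  0.0007  1.0193]
top [200.3333 183.125 ] [0.6592 0.1921] 24 15.080566812739857
top [170.0625 189.6172] [0.6424 0.2739] 128 34.69135718465013
top [199.5714 236.8265] [0.5114 0.1915] 98 29.60171355783731
top [236.2326 236.7674] [0.5097 0.0944] 43 19.61695772112443
scene [317.5185 244.4815] [0.5121 0.0943] 54 19.832420779605872
scene [350.1102 263.5984] [0.513  0.1914] 127 28.602752214847527
scene [306.1042 296.375 ] [0.6625 0.1928] 48 15.878952937179783
scene [343.4125 313.7542] [0.6454 0.2745] 240 33.86285506956245
```

Emit:
{"op": "step_arm", "data": {"steps": [[60,0,0,0.2,0,0,0],[60,0,0,0.4,0,0,0],[60,0,0,0.6,0,0,0],[60,0,0,0.8,0,0,0],[60,0,0,0.9,0,0,0],[60,0,0,0.99,0,0,0],[60,0,0,0.99,0,0,0],[60,0,0,0.99,0,0,0]]}}

```text
clock: 15.75
position: [0.6429, 0.2745, 0.0083]
eef_rot: [[0.987, 0.161, 0.001], [0.161, -0.987, 0.0], [0.001, -0.0, -1.0]]
wrist_force: [-0.2, 0.4, -0.2]
finger_gap: 0.0558
finger_force: 0.0
```

Emit:
{"op": "step_arm", "data": {"steps": [[60,0,0,0.02,0,0,0],[25,0,0,0.02,0,0,0],[25,0,0,0.02,0,0,0],[25,0,0,0.02,0,0,0],[25,0,0,0.02,0,0,0],[25,0,0,0.02,0,0,0],[25,0,0,0.02,0,0,0],[25,0,0,0.02,0,0,0]], "newtons": 25}}

```text
clock: 16.75
position: [0.6423, 0.2743, 0.0055]
eef_rot: [[0.987, 0.161, 0.0], [0.161, -0.987, 0.0], [0.0, -0.0, -1.0]]
wrist_force: [-0.0, 0.1, 2.2]
finger_gap: 0.0346
finger_force: 25.0
```

Emit:
{"op": "step_arm", "data": {"steps": [[25,0,0,-0.1,0,0,0],[25,0,0,-0.2,0,0,0],[25,0,0,-0.4,0,0,0],[25,0,0,-0.6,0,0,0],[25,0,0,-0.8,0,0,0],[25,0,0,-1,0,0,0],[25,0,0,-1,0,0,0],[25,0,0,-1,0,0,0]]}}

```text
clock: 17.75
position: [0.6419, 0.2742, 0.1049]
eef_rot: [[0.987, 0.161, -0.001], [0.161, -0.987, -0.0], [-0.001, 0.0, -1.0]]
wrist_force: [-0.2, -1.5, -0.7]
finger_gap: 0.0345
finger_force: 25.0
```

```bash
cat >> h.py <<'E'
def held():
    "green blob nearest the tool, ray at stone height; offset from TCP in tool x,y (mm)"
    s=robot.get_state();z=s['position'][2]+.005
    for n in("top","scene"):
        f=robot.grab_frame(n);u0=proj(n,s['position'])
        b=[o for o in stones(n,f) if np.hypot(*(o[0]-u0))<20]
        for o in b: print("held",n,o[0],o[2],(s['eef_rot'].T@(ray(n,*o[0],z)-s['position']))[:2]*1000)
    print("gap",s['finger_gap'],"F",s['finger_force'],"pos",s['position'])
E
python3 - <<'E'
from h import *
held();print(rel(case(0,PK[1],.031)))
E
```

```text
held top [163.6667 183.0833] 12 [-11.6483   8.5881]
held scene [348.9695 271.0886] 361 [-4.5472  4.8311]
gap 0.03451487282422866 F 25.00003994218787 pos [0.6419 0.2742 0.1049]
[-1.6906  3.8726  0.7345]
```

Emit:
{"op": "step_arm", "data": {"steps": [[25,-0.12,0.11,0,0,0,0],[25,-0.25,0.23,0,0,0,0],[25,-0.4,0.36,0,0,0,0],[25,-0.55,0.5,0,0,0,0],[25,-0.7,0.63,0,0,0,0],[25,-0.85,0.77,0,0,0,0],[25,-1,0.9,0,0,0,0],[25,-1,0.9,0,0,0,0]]}}

```text
clock: 18.85
position: [0.5569, 0.1685, 0.1044]
eef_rot: [[0.987, 0.16, -0.002], [0.16, -0.987, -0.001], [-0.002, 0.0, -1.0]]
wrist_force: [0.3, -0.0, -0.6]
finger_gap: 0.0346
finger_force: 25.0
```

Emit:
{"op": "step_arm", "data": {"steps": [[25,-0.12,0.08,0,0,0,0],[25,-0.25,0.16,0,0,0,0],[25,-0.37,0.25,0,0,0,0],[25,-0.5,0.35,0,0,0,0],[25,-0.6,0.45,0,0,0,0],[25,-0.69,0.55,0,0,0,0],[25,-0.69,0.6,0,0,0,0],[25,-0.69,0.6,0,0,0,0]]}}

```text
clock: 19.85
position: [0.5, 0.0987, 0.1056]
eef_rot: [[0.987, 0.16, 0.001], [0.16, -0.987, 0.0], [0.001, -0.0, -1.0]]
wrist_force: [0.4, 0.3, -0.5]
finger_gap: 0.0343
finger_force: 25.0
```

Emit:
{"op": "step_arm", "data": {"steps": [[25,0,0.12,0,0,0,0],[25,0,0.25,0,0,0,0],[25,0,0.4,0,0,0,0],[25,0,0.55,0,0,0,0],[25,0,0.7,0,0,0,0],[25,0,0.85,0,0,0,0],[25,0,1,0,0,0,0],[25,0,1,0,0,0,0]]}}

```text
clock: 20.85
position: [0.5158, -0.0008, 0.1055]
eef_rot: [[0.987, 0.159, 0.0], [0.159, -0.987, -0.0], [0.0, 0.0, -1.0]]
wrist_force: [-0.5, 0.5, -0.0]
finger_gap: 0.0346
finger_force: 25.0
```

Emit:
{"op": "step_arm", "data": {"steps": [[25,0,0.12,0,0,0,0],[25,0,0.25,0,0,0,0],[25,0,0.4,0,0,0,0],[25,0,0.55,0,0,0,0],[25,0,0.7,0,0,0,0],[25,0,0.85,0,0,0,0],[25,0,1,0,0,0,0],[25,0,1,0,0,0,0]]}}

```text
clock: 21.85
position: [0.5319, -0.0995, 0.1054]
eef_rot: [[0.987, 0.159, 0.0], [0.159, -0.987, -0.0], [0.0, 0.0, -1.0]]
wrist_force: [-0.3, 0.3, -0.5]
finger_gap: 0.0345
finger_force: 25.0
```

```bash
python3 - <<'E'
from h import *
held();print(rel(case(0,PK[1],.031)))
E
```

```text
held scene [254.6947 182.4526] 95 [5.0409 1.6341]
gap 0.034464456786965275 F 24.999680062119296 pos [ 0.5319 -0.0995  0.1054]
[-0.0098  0.3751  0.743 ]
```

Emit:
{"op": "step_arm", "data": {"steps": [[25,-0.01,0.12,0,0,0,0],[25,-0.01,0.25,0,0,0,0],[25,-0.01,0.375,0,0,0,0],[25,-0.01,0.375,0.2,0,0,0],[25,-0.01,0.375,0.4,0,0,0],[25,-0.01,0.375,0.5,0,0,0],[25,-0.01,0.375,0.6,0,0,0],[25,-0.01,0.375,0.6,0,0,0]]}}

```text
clock: 22.95
position: [0.5361, -0.135, 0.0444]
eef_rot: [[0.987, 0.161, -0.002], [0.161, -0.987, 0.001], [-0.002, -0.001, -1.0]]
wrist_force: [-1.2, -0.6, -0.8]
finger_gap: 0.0347
finger_force: 25.0
```

```bash
python3 - <<'E'
from h import *
held();print(rel(case(0,PK[1],.031)))
f=robot.grab_frame("scene");a=cv2.resize(f[130:230,170:300],None,fx=6,fy=6,interpolation=cv2.INTER_CUBIC);cv2.imwrite("pics/a5.png",a[:,:,::-1])
E
```

```text
held scene [244.6579 198.2368] 76 [3.0893 3.5349]
gap 0.034723708681785086 F 24.999939929984976 pos [ 0.5361 -0.135   0.0444]
[-0.0041 -0.0005  0.1475]
```

View pics/a5.png

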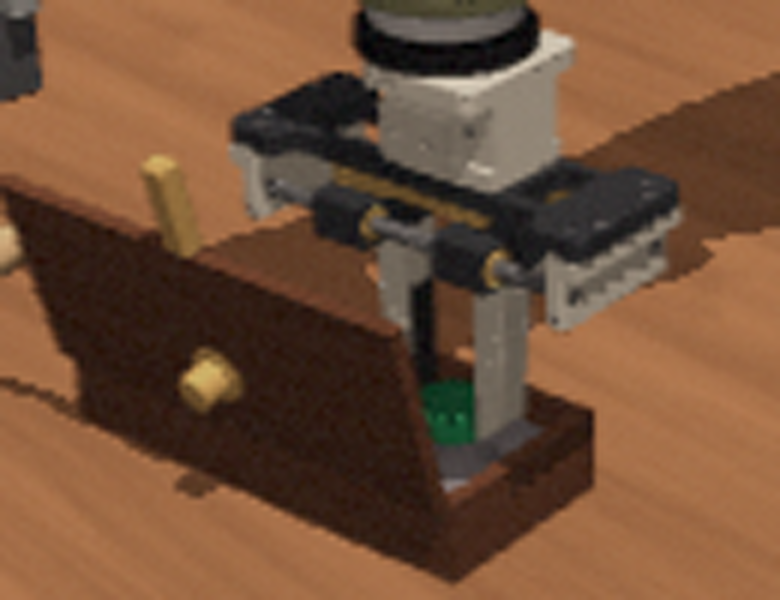

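The stone is held level over the case at (450,410) in the crop, with the fingers clear of the end wall. Lowering and releasing.

Emit:
{"op": "step_arm", "data": {"steps": [[25,0,0,0.05,0,0,0],[25,0,0,0.1,0,0,0],[25,0,0,0.14,0,0,0],[25,0,0,0.165,0,0,0],[25,0,0,0.165,0,0,0],[25,0,0,0.165,0,0,0],[25,0,0,0.165,0,0,0],[25,0,0,0.165,0,0,0]]}}

```text
clock: 24.1
position: [0.5369, -0.1355, 0.0291]
eef_rot: [[0.987, 0.161, 0.0], [0.161, -0.987, -0.0], [0.0, 0.0, -1.0]]
wrist_force: [0.5, 1.2, -1.4]
finger_gap: 0.0344
finger_force: 25.0
```

Emit:
{"op": "step_arm", "data": {"steps": [[42,0,0,0,0,0,0],[42,0,0,0,0,0,0],[42,0,0,0,0,0,0],[42,0,0,0,0,0,0],[42,0,0,-0.1,0,0,0],[42,0,0,-0.3,0,0,0],[42,0,0,-0.6,0,0,0],[42,0,0,-0.9,0,0,0]]}}

```text
clock: 25.1
position: [0.5371, -0.1353, 0.1213]
eef_rot: [[0.987, 0.161, 0.001], [0.161, -0.987, -0.0], [0.001, 0.0, -1.0]]
wrist_force: [0.8, -0.5, 0.4]
finger_gap: 0.0392
finger_force: 0.0
```

Emit:
{"op": "step_arm", "data": {"steps": [[60,0,-0.25,0,0,0,0],[60,0,-0.5,0,0,0,0],[60,0,-0.75,0,0,0,0],[60,0,-1,0,0,0,0],[60,0,-1,0,0,0,0],[60,0,-1,0,0,0,0],[60,0,-1,0,0,0,0],[60,0,-1,0,0,0,0]]}}

```text
clock: 26.1
position: [0.5208, -0.0374, 0.119]
eef_rot: [[0.987, 0.16, -0.0], [0.16, -0.987, -0.0], [-0.0, 0.0, -1.0]]
wrist_force: [-0.9, 0.0, 0.2]
finger_gap: 0.056
finger_force: 0.0
```

```bash
python3 - <<'E'
from h import *
for n in("top","scene"):
    for o in stones(n): print(n,*o)
print("expect top",proj("top",case(0,.075,.024)),"scene",proj("scene",case(0,.075,.027)))
f=robot.grab_frame("top");a=cv2.resize(f[180:270,290:420],None,fx=6,fy=6,interpolation=cv2.INTER_CUBIC);cv2.imwrite("pics/a6.png",a[:,:,::-1])
g=np.array([.5114,.1915,.006]);print(rel(g));print(robot.get_state()['eef_rot'].T@(case(0,PK[2],.029)-g)*10)
E
```

```text
top [200.3333 183.125 ] [0.6592 0.1921] 24 15.080566812739857
top [199.596  236.8788] [0.5113 0.1914] 99 29.75153945949296
top [235.7059 236.6765] [0.51   0.0958] 34 17.444372671622318
scene [246.3269 205.7885] [ 0.5201 -0.1553] 52 22.31619334601588
scene [317.4314 244.4706] [0.5122 0.0941] 51 19.274270135289527
scene [350.1406 263.6406] [0.5131 0.1915] 128 28.711302347716163
scene [306.1042 296.375 ] [0.6625 0.1928] 48 15.878952937179783
expect top [323.0387 224.1568] scene [246.3744 205.4216]
[ 0.2751 -2.272   1.1286]
[-0.2741  3.743  -0.2301]
```

View pics/a6.png

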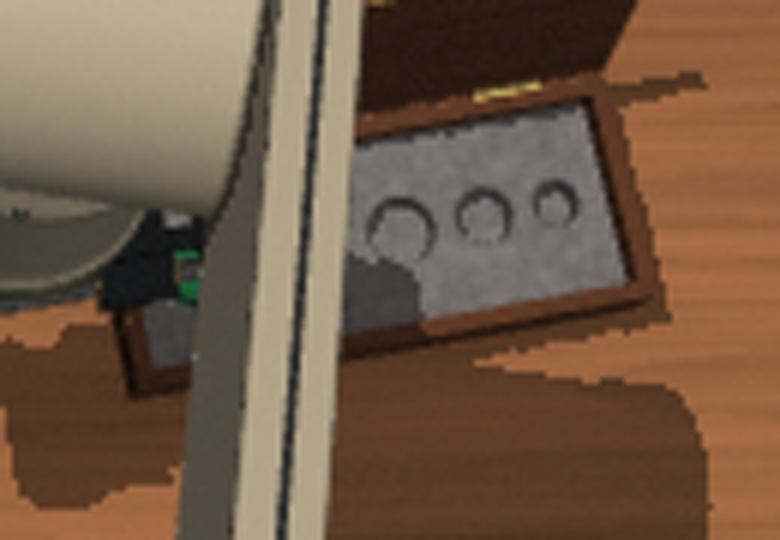

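The arm hides pocket1 from above, but the scene centroid (246.3,205.8) matches the seated position (246.4,205.4). Moving on to stone 2.

Emit:
{"op": "step_arm", "data": {"steps": [[60,0.07,-0.25,0,0,0,0],[60,0.14,-0.5,0,0,0,0],[60,0.2,-0.75,0,0,0,0],[60,0.275,-1,0,0,0,0],[60,0.275,-1,0,0,0,0],[60,0.275,-1,0,0,0,0],[60,0.275,-1,0,0,0,0],[60,0.275,-1,0,0,0,0]]}}

```text
clock: 27.25
position: [0.5317, 0.0656, 0.1189]
eef_rot: [[0.987, 0.16, -0.0], [0.16, -0.987, -0.0], [-0.0, 0.0, -1.0]]
wrist_force: [-0.3, 0.1, -0.8]
finger_gap: 0.0559
finger_force: 0.0
```

Emit:
{"op": "step_arm", "data": {"steps": [[60,0,-0.25,0,0,0,0],[60,0,-0.5,0,0,0,0],[60,0,-0.75,0,0,0,0],[60,0,-1,0,0,0,0],[60,0,-1,0,0,0,0],[60,0,-1,0,0,0,0],[60,0,-1,0,0,0,0],[60,0,-1,0,0,0,0]]}}

```text
clock: 28.25
position: [0.5158, 0.1643, 0.1189]
eef_rot: [[0.987, 0.16, -0.0], [0.16, -0.987, -0.0], [-0.0, 0.0, -1.0]]
wrist_force: [0.5, -0.7, 0.0]
finger_gap: 0.0557
finger_force: 0.0
```

Emit:
{"op": "step_arm", "data": {"steps": [[60,0,-0.15,0,0,0,0],[60,0,-0.27,0,0,0,0],[60,0,-0.27,0.1,0,0,0],[60,0,-0.27,0.2,0,0,0],[60,0,-0.27,0.4,0,0,0],[60,0,-0.27,0.5,0,0,0],[60,0,-0.27,0.5,0,0,0],[60,0,-0.27,0.5,0,0,0]]}}

```text
clock: 29.25
position: [0.5117, 0.1917, 0.0694]
eef_rot: [[0.987, 0.161, 0.001], [0.161, -0.987, 0.0], [0.001, -0.0, -1.0]]
wrist_force: [0.3, 0.5, 0.4]
finger_gap: 0.0558
finger_force: 0.0
```

```bash
python3 - <<'E'
from h import *
for n in("top","scene"):
    for o in stones(n): print(n,*o)
print(rel([.5114,.1915,.006]))
f=robot.grab_frame("top");a=cv2.resize(f[180:270,290:420],None,fx=6,fy=6,interpolation=cv2.INTER_CUBIC);cv2.imwrite("pics/a7.png",a[:,:,::-1])
E
```

```text
top [200.3333 183.125 ] [0.6592 0.1921] 24 15.080566812739857
top [323.2887 223.9859] [ 0.5396 -0.1381] 142 35.92861131209385
top [236.2558 236.7674] [0.5097 0.0943] 43 19.61696287818111
scene [246.3269 205.7885] [ 0.5201 -0.1553] 52 22.31619334601588
scene [317.4808 244.3654] [0.5118 0.0939] 52 19.46935288786059
scene [350.1385 263.6462] [0.5131 0.1915] 130 28.934223882266334
scene [306.1042 296.375 ] [0.6625 0.1928] 48 15.878952937179783
[-0.0072  0.0018  0.638 ]
```

Stone 1 seen from above at (323.3,224.0), expected (323.0,224.2): home.

Emit:
{"op": "step_arm", "data": {"steps": [[60,-0.007,0,0.15,0,0,0],[60,-0.007,0,0.3,0,0,0],[60,-0.007,0,0.45,0,0,0],[60,-0.007,0,0.6,0,0,0],[60,-0.007,0,0.64,0,0,0],[60,-0.007,0,0.64,0,0,0],[22,-0.007,0,0.64,0,0,0],[22,-0.007,0,0.64,0,0,0]]}}

```text
clock: 30.4
position: [0.5112, 0.1917, 0.0057]
eef_rot: [[0.987, 0.161, 0.001], [0.161, -0.987, 0.0], [0.001, -0.0, -1.0]]
wrist_force: [-0.6, 0.1, 0.6]
finger_gap: 0.0404
finger_force: 0.0
```

Emit:
{"op": "step_arm", "data": {"steps": [[22,0,0,0,0,0,0],[22,0,0,0,0,0,0],[22,0,0,0,0,0,0],[22,0,0,0,0,0,0],[22,0,0,-0.1,0,0,0],[22,0,0,-0.3,0,0,0],[22,0,0,-0.6,0,0,0],[22,0,0,-0.9,0,0,0]]}}

```text
clock: 31.4
position: [0.5102, 0.1914, 0.0959]
eef_rot: [[0.987, 0.161, -0.001], [0.161, -0.987, -0.0], [-0.001, 0.0, -1.0]]
wrist_force: [0.2, -0.1, 0.4]
finger_gap: 0.0297
finger_force: 25.0
```

```bash
python3 - <<'E'
from h import *
held();print(rel(case(0,PK[2],.029)))
E
```

```text
held scene [354.0781 229.1172] 128 [-0.7048  4.2888]
gap 0.029684935840967736 F 24.9998118361691 pos [0.5102 0.1914 0.0959]
[-0.3003  3.7482  0.6976]
```

Emit:
{"op": "step_arm", "data": {"steps": [[22,-0.03,0.12,0,0,0,0],[22,-0.07,0.25,0,0,0,0],[22,-0.12,0.4,0,0,0,0],[22,-0.16,0.55,0,0,0,0],[22,-0.2,0.7,0,0,0,0],[22,-0.25,0.85,0,0,0,0],[22,-0.3,1,0,0,0,0],[22,-0.3,1,0,0,0,0]]}}

```text
clock: 32.5
position: [0.497, 0.0869, 0.095]
eef_rot: [[0.987, 0.159, 0.0], [0.159, -0.987, -0.0], [0.0, 0.0, -1.0]]
wrist_force: [0.8, 0.4, -1.0]
finger_gap: 0.0296
finger_force: 25.0
```

Emit:
{"op": "step_arm", "data": {"steps": [[22,0,0.12,0,0,0,0],[22,0,0.25,0,0,0,0],[22,0,0.4,0,0,0,0],[22,0,0.55,0,0,0,0],[22,0,0.7,0,0,0,0],[22,0,0.85,0,0,0,0],[22,0,1,0,0,0,0],[22,0,1,0,0,0,0]]}}

```text
clock: 33.5
position: [0.5134, -0.0118, 0.095]
eef_rot: [[0.987, 0.159, 0.0], [0.159, -0.987, -0.0], [0.0, 0.0, -1.0]]
wrist_force: [-0.3, 0.7, -0.8]
finger_gap: 0.0296
finger_force: 25.0
```

Emit:
{"op": "step_arm", "data": {"steps": [[22,0,0.12,0,0,0,0],[22,0,0.25,0,0,0,0],[22,0,0.4,0,0,0,0],[22,0,0.55,0,0,0,0],[22,0,0.7,0,0,0,0],[22,0,0.85,0,0,0,0],[22,0,1,0,0,0,0],[22,0,1,0,0,0,0]]}}

```text
clock: 34.5
position: [0.5294, -0.1105, 0.0949]
eef_rot: [[0.987, 0.159, 0.0], [0.159, -0.987, -0.0], [0.0, 0.0, -1.0]]
wrist_force: [0.1, -0.6, -0.1]
finger_gap: 0.0298
finger_force: 25.0
```

Emit:
{"op": "step_arm", "data": {"steps": [[22,0,0.12,0,0,0,0],[22,0,0.25,0,0,0,0],[22,0,0.4,0,0,0,0],[22,0,0.55,0,0,0,0],[22,0,0.7,0,0,0,0],[22,0,0.75,0,0,0,0],[22,0,0.75,0.1,0,0,0],[22,0,0.75,0.2,0,0,0]]}}

```text
clock: 35.5
position: [0.5411, -0.1829, 0.0739]
eef_rot: [[0.987, 0.161, -0.001], [0.161, -0.987, 0.0], [-0.0, -0.001, -1.0]]
wrist_force: [-0.2, 0.0, 0.3]
finger_gap: 0.0296
finger_force: 25.0
```

```bash
python3 - <<'E'
from h import *
held();print(rel(case(0,PK[2],.029)))
E
```

```text
held scene [232.3077 180.5385] 13 [-7.6093  8.9372]
gap 0.029613398529090167 F 24.999970135395415 pos [ 0.5411 -0.1829  0.0739]
[0.0449 0.0085 0.4365]
```

Emit:
{"op": "step_arm", "data": {"steps": [[22,0.045,0.009,0,0,0,0],[22,0.045,0.009,0.1,0,0,0],[22,0.045,0.009,0.2,0,0,0],[22,0.045,0.009,0.3,0,0,0],[22,0.045,0.009,0.38,0,0,0],[22,0.045,0.009,0.44,0,0,0],[22,0.045,0.009,0.44,0,0,0],[22,0.045,0.009,0.44,0,0,0]]}}

```text
clock: 36.6
position: [0.5462, -0.1837, 0.0313]
eef_rot: [[0.987, 0.161, 0.001], [0.161, -0.987, -0.0], [0.0, 0.0, -1.0]]
wrist_force: [-0.4, -0.4, -0.4]
finger_gap: 0.0293
finger_force: 25.0
```

```bash
python3 - <<'E'
from h import *
held();print(rel(case(0,PK[2],.029)),robot.get_state()['wrist_force'])
E
```

```text
held scene [246.4118 205.8235] 51 [ 11.3495 -60.3218]
gap 0.029319539752432233 F 24.999897469533607 pos [ 0.5462 -0.1837  0.0313]
[-0.0172 -0.0166  0.0243] [ 0.797   0.0009 -0.8455]
```

Emit:
{"op": "step_arm", "data": {"steps": [[22,-0.015,-0.015,0,0,0,0],[22,-0.015,-0.015,0.02,0,0,0],[22,-0.015,-0.015,0.02,0,0,0],[22,-0.015,-0.015,0.02,0,0,0],[22,-0.015,-0.015,0.02,0,0,0],[22,-0.015,-0.015,0.02,0,0,0],[22,-0.015,-0.015,0.02,0,0,0],[22,-0.015,-0.015,0.02,0,0,0]]}}

```text
clock: 37.7
position: [0.5443, -0.1823, 0.029]
eef_rot: [[0.987, 0.161, 0.0], [0.161, -0.987, -0.0], [0.0, 0.0, -1.0]]
wrist_force: [-0.7, -0.5, -0.5]
finger_gap: 0.0294
finger_force: 25.0
```

```bash
python3 - <<'E'
from h import *
print(rel(case(0,PK[2],.029)),robot.get_state()['wrist_force'])
E
```

```text
[ 0.0009  0.0004 -0.0004] [-0.6683 -0.5212 -0.5135]
```

Emit:
{"op": "step_arm", "data": {"steps": [[38,0,0,0,0,0,0],[38,0,0,0,0,0,0],[38,0,0,0,0,0,0],[38,0,0,0,0,0,0],[38,0,0,-0.1,0,0,0],[38,0,0,-0.3,0,0,0],[38,0,0,-0.6,0,0,0],[38,0,0,-0.9,0,0,0]]}}

```text
clock: 38.7
position: [0.5446, -0.1825, 0.1216]
eef_rot: [[0.987, 0.161, 0.001], [0.161, -0.987, -0.001], [0.001, 0.001, -1.0]]
wrist_force: [0.3, 0.3, -0.0]
finger_gap: 0.0353
finger_force: 0.0
```

Emit:
{"op": "step_arm", "data": {"steps": [[45,0,-0.25,0,0,0,0],[45,0,-0.5,0,0,0,0],[45,0,-0.75,0,0,0,0],[45,0,-1,0,0,0,0],[45,0,-1,0,0,0,0],[45,0,-1,0,0,0,0],[45,0,-1,0,0,0,0],[45,0,-1,0,0,0,0]]}}

```text
clock: 39.7
position: [0.5282, -0.0843, 0.119]
eef_rot: [[0.987, 0.16, -0.0], [0.16, -0.987, -0.0], [-0.0, 0.0, -1.0]]
wrist_force: [0.1, 0.0, -1.1]
finger_gap: 0.0421
finger_force: 0.0
```

Emit:
{"op": "step_arm", "data": {"steps": [[45,0.05,-0.25,0,0,0,0],[45,0.1,-0.5,0,0,0,0],[45,0.1,-0.75,0,0,0,0],[45,0.1,-1,0,0,0,0],[45,0.1,-1,0,0,0,0],[45,0.1,-1,0,0,0,0],[45,0.1,-1,0,0,0,0],[45,0.1,-1,0,0,0,0]]}}

```text
clock: 40.7
position: [0.5221, 0.016, 0.1189]
eef_rot: [[0.987, 0.16, 0.0], [0.16, -0.987, -0.0], [0.0, 0.0, -1.0]]
wrist_force: [-0.1, -0.6, -0.2]
finger_gap: 0.0418
finger_force: 0.0
```

```bash
python3 - <<'E'
from h import *
for n in("top","scene"):
    for o in stones(n): print(n,*o)
print("exp p2",proj("top",case(0,PK[2],.024)),proj("scene",case(0,PK[2],.027)))
print(rel([.5097,.0943,.006]))
E
```

```text
top [200.3333 183.125 ] [0.6592 0.1921] 24 15.080566812739857
top [340.3714 220.9524] [ 0.5469 -0.1843] 105 30.951646607047053
top [323.2847 223.9861] [ 0.5396 -0.1381] 144 36.18073955670499
top [236.8421 238.1053] [0.5061 0.0928] 19 13.030698665650206
scene [246.2353 205.8039] [ 0.5203 -0.1554] 51 22.099107146364904
scene [317.4314 244.4706] [0.5122 0.0941] 51 19.274270135289527
scene [306.1042 296.375 ] [0.6625 0.1928] 48 15.878952937179783
exp p2 [340.6346 220.9516] [232.924  199.8584]
[ 0.004  -0.7904  1.129 ]
```

Stone 2 at (340.4,221.0), expected (340.6,221.0): home. On to stone 4 (21 mm).

Emit:
{"op": "step_arm", "data": {"steps": [[45,0,-0.2,0,0,0,0],[45,0,-0.4,0,0,0,0],[45,0,-0.6,0,0,0,0],[45,0,-0.79,0.1,0,0,0],[45,0,-0.79,0.3,0,0,0],[45,0,-0.79,0.5,0,0,0],[45,0,-0.79,0.6,0,0,0],[45,0,-0.79,0.6,0,0,0]]}}

```text
clock: 41.8
position: [0.5083, 0.0947, 0.0579]
eef_rot: [[0.987, 0.161, -0.002], [0.161, -0.987, -0.0], [-0.002, -0.0, -1.0]]
wrist_force: [0.2, 0.1, 0.2]
finger_gap: 0.0419
finger_force: 0.0
```

```bash
python3 - <<'E'
from h import *
for n in("top","scene"):
    for o in stones(n): print(n,*o)
print(rel([.5097,.0943,.006]))
E
```

```text
top [340.3714 220.9524] [ 0.5469 -0.1843] 105 30.951646607047053
top [323.3239 223.9859] [ 0.5396 -0.1382] 142 35.92862572526975
scene [246.3269 205.7885] [ 0.5201 -0.1553] 52 22.31619334601588
scene [317.3889 244.3889] [0.512  0.0938] 54 19.83853854966741
scene [306.1042 296.375 ] [0.6625 0.1928] 48 15.878952937179783
[0.0001 0.0037 0.5342]
```

Emit:
{"op": "step_arm", "data": {"steps": [[45,0,0,0.15,0,0,0],[45,0,0,0.3,0,0,0],[45,0,0,0.45,0,0,0],[45,0,0,0.53,0,0,0],[45,0,0,0.53,0,0,0],[45,0,0,0.53,0,0,0],[10,0,0,0.53,0,0,0],[10,0,0,0.53,0,0,0]]}}

```text
clock: 42.9
position: [0.5097, 0.0947, 0.0065]
eef_rot: [[0.987, 0.161, 0.001], [0.161, -0.987, 0.0], [0.001, 0.0, -1.0]]
wrist_force: [0.2, 0.4, 0.4]
finger_gap: 0.0262
finger_force: 0.0
```

Emit:
{"op": "step_arm", "data": {"steps": [[10,0,0,0,0,0,0],[10,0,0,0,0,0,0],[10,0,0,0,0,0,0],[10,0,0,0,0,0,0],[10,0,0,-0.1,0,0,0],[10,0,0,-0.3,0,0,0],[10,0,0,-0.6,0,0,0],[10,0,0,-0.9,0,0,0]]}}

```text
clock: 43.9
position: [0.5088, 0.0946, 0.0969]
eef_rot: [[0.987, 0.161, -0.001], [0.161, -0.987, -0.0], [-0.001, -0.0, -1.0]]
wrist_force: [0.3, 0.6, -0.8]
finger_gap: 0.0197
finger_force: 25.0
```

```bash
python3 - <<'E'
from h import *
held();print(rel(case(0,PK[4],.029)))
E
```

```text
held scene [319.22 211.06] 50 [1.1514 5.1115]
gap 0.01969001612473037 F 25.000068105873652 pos [0.5088 0.0946 0.0969]
[-0.1297  3.5886  0.7126]
```

Emit:
{"op": "step_arm", "data": {"steps": [[10,-0.02,0.12,0,0,0,0],[10,-0.03,0.25,0,0,0,0],[10,-0.05,0.4,0,0,0,0],[10,-0.07,0.55,0,0,0,0],[10,-0.09,0.7,0,0,0,0],[10,-0.11,0.85,0,0,0,0],[10,-0.13,1,0,0,0,0],[10,-0.13,1,0,0,0,0]]}}

```text
clock: 45.0
position: [0.5126, -0.0073, 0.096]
eef_rot: [[0.987, 0.159, 0.0], [0.159, -0.987, -0.0], [0.0, 0.0, -1.0]]
wrist_force: [0.7, -0.1, -1.7]
finger_gap: 0.0192
finger_force: 25.0
```

Emit:
{"op": "step_arm", "data": {"steps": [[10,0,0.12,0,0,0,0],[10,0,0.25,0,0,0,0],[10,0,0.4,0,0,0,0],[10,0,0.55,0,0,0,0],[10,0,0.7,0,0,0,0],[10,0,0.85,0,0,0,0],[10,0,1,0,0,0,0],[10,0,1,0,0,0,0]]}}

```text
clock: 46.0
position: [0.5287, -0.106, 0.0959]
eef_rot: [[0.987, 0.159, 0.0], [0.159, -0.987, -0.0], [0.0, 0.0, -1.0]]
wrist_force: [-0.3, 0.3, -0.1]
finger_gap: 0.0194
finger_force: 25.0
```

Emit:
{"op": "step_arm", "data": {"steps": [[10,0,0.12,0,0,0,0],[10,0,0.25,0,0,0,0],[10,0,0.4,0,0,0,0],[10,0,0.55,0,0,0,0],[10,0,0.7,0,0,0,0],[10,0,0.85,0,0,0,0],[10,0,1,0,0,0,0],[10,0,1,0,0,0,0]]}}

```text
clock: 47.0
position: [0.5447, -0.2047, 0.0959]
eef_rot: [[0.987, 0.16, 0.0], [0.16, -0.987, -0.0], [-0.0, 0.0, -1.0]]
wrist_force: [-0.3, 0.2, -0.2]
finger_gap: 0.0194
finger_force: 25.0
```

Emit:
{"op": "step_arm", "data": {"steps": [[10,0,0.12,0,0,0,0],[10,0,0.25,0,0,0,0],[10,0,0.4,0,0,0,0],[10,0,0.5,0,0,0,0],[10,0,0.59,0,0,0,0],[10,0,0.59,0,0,0,0],[10,0,0.59,0,0,0,0],[10,0,0.59,0,0,0,0]]}}

```text
clock: 48.0
position: [0.5541, -0.2614, 0.0959]
eef_rot: [[0.987, 0.161, -0.0], [0.161, -0.987, 0.0], [-0.0, -0.0, -1.0]]
wrist_force: [0.3, 0.4, -0.2]
finger_gap: 0.0193
finger_force: 25.0
```

```bash
python3 - <<'E'
from h import *
print(rel(case(0,PK[4],.029)))
for n in("top","scene"):
    for o in stones(n): print(n,*o)
E
```

```text
[0.0312 0.0046 0.6693]
top [200.3333 183.125 ] [0.6592 0.1921] 24 15.080566812739857
top [340.3962 221.    ] [ 0.5468 -0.1843] 106 31.09789811701489
top [323.3077 224.028 ] [ 0.5395 -0.1382] 143 36.0540919363687
scene [208.5185 167.3704] [ 0.4537 -0.4166] 27 18.86821776438455
scene [246.3269 205.7885] [ 0.5201 -0.1553] 52 22.31619334601588
scene [306.0625 296.2083] [0.6622 0.1924] 48 15.886586706037711
```

Emit:
{"op": "step_arm", "data": {"steps": [[10,0.025,0.004,0.1,0,0,0],[10,0.025,0.004,0.25,0,0,0],[10,0.025,0.004,0.4,0,0,0],[10,0.025,0.004,0.5,0,0,0],[10,0.025,0.004,0.58,0,0,0],[10,0.025,0.004,0.62,0,0,0],[10,0.025,0.004,0.62,0,0,0],[10,0.025,0.004,0.62,0,0,0]]}}

```text
clock: 49.1
position: [0.5571, -0.262, 0.0346]
eef_rot: [[0.987, 0.161, 0.001], [0.161, -0.987, -0.001], [0.001, 0.001, -1.0]]
wrist_force: [0.3, 0.3, -0.3]
finger_gap: 0.0194
finger_force: 25.0
```

```bash
python3 - <<'E'
from h import *
print(rel(case(0,PK[4],.029)),robot.get_state()['wrist_force'])
E
```

```text
[ 0.003  -0.0066  0.0557] [ 0.3386  0.3062 -0.3401]
```

Emit:
{"op": "step_arm", "data": {"steps": [[10,0.003,-0.006,0.03,0,0,0],[10,0.003,-0.006,0.055,0,0,0],[10,0.003,-0.006,0.055,0,0,0],[10,0.003,-0.006,0.055,0,0,0],[10,0.003,-0.006,0.055,0,0,0],[10,0.003,-0.006,0.055,0,0,0],[10,0.003,-0.006,0.055,0,0,0],[10,0.003,-0.006,0.055,0,0,0]]}}

```text
clock: 50.1
position: [0.5568, -0.2611, 0.0284]
eef_rot: [[0.987, 0.161, -0.0], [0.161, -0.987, 0.0], [-0.0, -0.0, -1.0]]
wrist_force: [0.2, 0.5, -0.5]
finger_gap: 0.0195
finger_force: 25.0
```

```bash
python3 - <<'E'
from h import *
print(rel(case(0,PK[4],.029)),robot.get_state()['wrist_force'])
E
```

```text
[ 0.0041  0.0026 -0.006 ] [ 0.2181  0.542  -0.5379]
```

Emit:
{"op": "step_arm", "data": {"steps": [[27,0,0,0,0,0,0],[27,0,0,0,0,0,0],[27,0,0,0,0,0,0],[27,0,0,0,0,0,0],[27,0,0,-0.1,0,0,0],[27,0,0,-0.3,0,0,0],[27,0,0,-0.6,0,0,0],[27,0,0,-0.9,0,0,0]]}}

```text
clock: 51.1
position: [0.5573, -0.2614, 0.1212]
eef_rot: [[0.987, 0.161, 0.001], [0.161, -0.987, -0.001], [0.001, 0.001, -1.0]]
wrist_force: [-0.7, 0.2, -0.4]
finger_gap: 0.0248
finger_force: 0.0
```

Emit:
{"op": "step_arm", "data": {"steps": [[40,0,-0.25,0,0,0,0],[40,0,-0.5,0,0,0,0],[40,0,-0.75,0,0,0,0],[40,0,-1,0,0,0,0],[40,0,-1,0,0,0,0],[40,0,-1,0,0,0,0],[40,0,-1,0,0,0,0],[40,0,-1,0,0,0,0]]}}

```text
clock: 52.1
position: [0.5408, -0.163, 0.1184]
eef_rot: [[0.987, 0.16, -0.0], [0.16, -0.987, -0.0], [-0.0, 0.0, -1.0]]
wrist_force: [-1.0, 1.1, -0.1]
finger_gap: 0.0371
finger_force: 0.0
```

Emit:
{"op": "step_arm", "data": {"steps": [[40,0,-0.25,0,0,0,0],[40,0,-0.5,0,0,0,0],[40,0,-0.75,0,0,0,0],[40,0,-1,0,0,0,0],[40,0,-1,0,0,0,0],[40,0,-1,0,0,0,0],[40,0,-1,0,0,0,0],[40,0,-1,0,0,0,0]]}}

```text
clock: 53.1
position: [0.5248, -0.0644, 0.1184]
eef_rot: [[0.987, 0.16, -0.0], [0.16, -0.987, -0.0], [-0.0, 0.0, -1.0]]
wrist_force: [-0.3, 0.6, 0.0]
finger_gap: 0.0375
finger_force: 0.0
```

Emit:
{"op": "step_arm", "data": {"steps": [[40,0,-0.25,0,0,0,0],[40,0,-0.5,0,0,0,0],[40,0,-0.75,0,0,0,0],[40,0.2,-1,0,0,0,0],[40,0.4,-1,0,0,0,0],[40,0.6,-1,0,0,0,0],[40,0.8,-1,0,0,0,0],[40,0.8,-1,0,0,0,0]]}}

```text
clock: 54.1
position: [0.5884, 0.0476, 0.1183]
eef_rot: [[0.987, 0.161, 0.0], [0.161, -0.987, -0.0], [0.0, 0.0, -1.0]]
wrist_force: [0.4, 0.2, -0.7]
finger_gap: 0.0376
finger_force: 0.0
```

```bash
python3 - <<'E'
from h import *
for n in("top","scene"):
    for o in stones(n): print(n,*o)
print("exp p4",proj("top",case(0,PK[4],.020)),proj("scene",case(0,PK[4],.022)))
print(rel([.6592,.1921,.006]))
E
```

```text
top [369.7391 215.6304] [ 0.5599 -0.264 ] 46 20.55225554313165
top [340.419  221.0286] [ 0.5467 -0.1844] 105 30.950394562965947
top [323.3077 224.028 ] [ 0.5395 -0.1382] 143 36.0540919363687
scene [246.2692 205.8654] [ 0.5205 -0.1551] 52 22.309402290056788
scene [306.1224 296.2857] [0.6623 0.1927] 49 16.04766808625774
exp p4 [369.7387 215.8762] [211.6211 192.5385]
[ 0.9453 -1.311   1.1199]
```

Stone 4 at (369.7,215.6), expected (369.7,215.9): home. Stone 5 hasn't moved; going there.

Emit:
{"op": "step_arm", "data": {"steps": [[35,0.23,-0.22,0,0,0,0],[35,0.47,-0.45,0,0,0,0],[35,0.7,-0.68,0,0,0,0],[35,0.94,-0.9,0,0,0,0],[35,0.94,-0.9,0,0,0,0],[35,0.94,-0.9,0,0,0,0],[35,0.94,-0.9,0,0,0,0],[35,0.94,-0.9,0,0,0,0]]}}

```text
clock: 55.2
position: [0.6656, 0.151, 0.1187]
eef_rot: [[0.987, 0.16, 0.0], [0.16, -0.987, -0.0], [0.0, 0.0, -1.0]]
wrist_force: [-0.2, -0.8, 0.0]
finger_gap: 0.0321
finger_force: 0.0
```

Emit:
{"op": "step_arm", "data": {"steps": [[35,0,-0.2,0,0,0,0],[35,0,-0.41,0,0,0,0],[35,0,-0.41,0.15,0,0,0],[35,0,-0.41,0.3,0,0,0],[35,0,-0.41,0.45,0,0,0],[35,0,-0.41,0.6,0,0,0],[35,0,-0.41,0.6,0,0,0],[35,0,-0.41,0.6,0,0,0]]}}

```text
clock: 56.2
position: [0.6596, 0.1921, 0.0588]
eef_rot: [[0.987, 0.16, 0.0], [0.16, -0.987, 0.0], [0.0, 0.0, -1.0]]
wrist_force: [-0.3, -0.2, -0.5]
finger_gap: 0.0324
finger_force: 0.0
```

```bash
python3 - <<'E'
from h import *
for n in("top","scene"):
    for o in stones(n): print(n,*o)
print(rel([.6592,.1921,.006]))
E
```

```text
top [369.7391 215.6304] [ 0.5599 -0.264 ] 46 20.55225554313165
top [340.3714 220.9524] [ 0.5469 -0.1843] 105 30.951646607047053
top [323.3077 224.028 ] [ 0.5395 -0.1382] 143 36.0540919363687
scene [246.3269 205.7885] [ 0.5201 -0.1553] 52 22.31619334601588
scene [306.02 296.08] [0.662  0.1921] 50 16.220175923411865
[-0.0093  0.0008  0.535 ]
```

Emit:
{"op": "step_arm", "data": {"steps": [[35,-0.005,0,0.15,0,0,0],[35,-0.005,0,0.3,0,0,0],[35,-0.005,0,0.45,0,0,0],[35,-0.005,0,0.53,0,0,0],[35,-0.005,0,0.53,0,0,0],[35,-0.005,0,0.53,0,0,0],[5,-0.005,0,0.53,0,0,0],[5,-0.005,0,0.53,0,0,0]]}}

```text
clock: 57.3
position: [0.6592, 0.1923, 0.006]
eef_rot: [[0.987, 0.161, 0.001], [0.161, -0.987, 0.0], [0.001, -0.0, -1.0]]
wrist_force: [0.3, -0.3, 0.3]
finger_gap: 0.0174
finger_force: 0.0
```

Emit:
{"op": "step_arm", "data": {"steps": [[5,0,0,0,0,0,0],[5,0,0,0,0,0,0],[5,0,0,0,0,0,0],[5,0,0,0,0,0,0],[5,0,0,-0.1,0,0,0],[5,0,0,-0.3,0,0,0],[5,0,0,-0.6,0,0,0],[5,0,0,-0.9,0,0,0]]}}

```text
clock: 58.3
position: [0.6589, 0.1922, 0.0977]
eef_rot: [[0.987, 0.161, 0.001], [0.161, -0.987, 0.0], [0.001, -0.0, -1.0]]
wrist_force: [0.4, 0.5, -0.4]
finger_gap: 0.0149
finger_force: 25.0
```

```bash
python3 - <<'E'
from h import *
held();print(rel(case(0,PK[5],.029)))
E
```

```text
held scene [307.0233 259.093 ] 43 [1.3205 5.4119]
gap 0.014872637506434194 F 25.000039511360228 pos [0.6589 0.1922 0.0977]
[-1.7716  4.6401  0.7123]
```

Emit:
{"op": "step_arm", "data": {"steps": [[5,-0.12,0.06,0,0,0,0],[5,-0.25,0.12,0,0,0,0],[5,-0.4,0.2,0,0,0,0],[5,-0.55,0.27,0,0,0,0],[5,-0.7,0.34,0,0,0,0],[5,-0.85,0.42,0,0,0,0],[5,-1,0.5,0,0,0,0],[5,-1,0.5,0,0,0,0]]}}

```text
clock: 59.4
position: [0.5674, 0.1263, 0.0953]
eef_rot: [[0.987, 0.16, -0.001], [0.16, -0.987, -0.0], [-0.001, 0.0, -1.0]]
wrist_force: [0.0, -0.3, -0.7]
finger_gap: 0.0148
finger_force: 25.0
```

Emit:
{"op": "step_arm", "data": {"steps": [[5,-0.12,0.08,0,0,0,0],[5,-0.25,0.16,0,0,0,0],[5,-0.4,0.25,0,0,0,0],[5,-0.55,0.35,0,0,0,0],[5,-0.7,0.5,0,0,0,0],[5,-0.77,0.64,0,0,0,0],[5,-0.77,0.8,0,0,0,0],[5,-0.77,0.9,0,0,0,0]]}}

```text
clock: 60.4
position: [0.5073, 0.0244, 0.0957]
eef_rot: [[0.987, 0.16, 0.001], [0.16, -0.987, -0.0], [0.001, 0.0, -1.0]]
wrist_force: [0.4, 0.2, -0.5]
finger_gap: 0.0147
finger_force: 25.0
```

Emit:
{"op": "step_arm", "data": {"steps": [[5,0,0.12,0,0,0,0],[5,0,0.25,0,0,0,0],[5,0,0.4,0,0,0,0],[5,0,0.55,0,0,0,0],[5,0,0.7,0,0,0,0],[5,0,0.85,0,0,0,0],[5,0,1,0,0,0,0],[5,0,1,0,0,0,0]]}}

```text
clock: 61.4
position: [0.5228, -0.0743, 0.0955]
eef_rot: [[0.987, 0.159, 0.0], [0.159, -0.987, -0.0], [0.0, 0.0, -1.0]]
wrist_force: [0.6, 0.1, -0.8]
finger_gap: 0.0149
finger_force: 25.0
```

Emit:
{"op": "step_arm", "data": {"steps": [[5,0,0.12,0,0,0,0],[5,0,0.25,0,0,0,0],[5,0,0.4,0,0,0,0],[5,0,0.55,0,0,0,0],[5,0,0.7,0,0,0,0],[5,0,0.85,0,0,0,0],[5,0,1,0,0,0,0],[5,0,1,0,0,0,0]]}}

```text
clock: 62.4
position: [0.5389, -0.1731, 0.0955]
eef_rot: [[0.987, 0.159, 0.0], [0.159, -0.987, -0.0], [0.0, 0.0, -1.0]]
wrist_force: [1.3, 0.1, 0.7]
finger_gap: 0.0142
finger_force: 25.0
```

Emit:
{"op": "step_arm", "data": {"steps": [[5,0,0.12,0,0,0,0],[5,0,0.25,0,0,0,0],[5,0,0.4,0,0,0,0],[5,0,0.55,0,0,0,0],[5,0,0.7,0,0,0,0],[5,0,0.85,0,0,0,0],[5,0,1,0,0,0,0],[5,0,1,0,0,0,0]]}}

```text
clock: 63.4
position: [0.5549, -0.2718, 0.0954]
eef_rot: [[0.987, 0.16, 0.0], [0.16, -0.987, -0.0], [0.0, 0.0, -1.0]]
wrist_force: [0.8, 0.1, -0.6]
finger_gap: 0.0142
finger_force: 25.0
```

```bash
python3 - <<'E'
from h import *
held();print(rel(case(0,PK[5],.029)))
for n in("top","scene"):
    for o in stones(n): print(n,*o)
E
```

```text
held scene [206.1429 166.5714] 14 [5.7508 1.5041]
gap 0.014240058334555855 F 24.99981335364282 pos [ 0.5549 -0.2718  0.0954]
[0.0402 0.2384 0.6624]
top [339.8713 220.802 ] [ 0.5473 -0.183 ] 101 30.358650620022324
top [323.3077 224.028 ] [ 0.5395 -0.1382] 143 36.0540919363687
scene [206.2 166.4] [ 0.4549 -0.4273] 15 14.123930462943145
scene [246.3269 205.7885] [ 0.5201 -0.1553] 52 22.31619334601588
```

The gap narrowed from 14.8 to 14.2 mm in transit, so the grip may have slackened. I'll move above the pocket and look.

Emit:
{"op": "step_arm", "data": {"steps": [[5,0.01,0.06,0,0,0,0],[5,0.02,0.12,0,0,0,0],[5,0.03,0.18,0,0,0,0],[5,0.035,0.235,0,0,0,0],[5,0.035,0.235,0,0,0,0],[5,0.035,0.235,0,0,0,0],[5,0.035,0.235,0,0,0,0],[5,0.035,0.235,0,0,0,0]]}}

```text
clock: 64.6
position: [0.5621, -0.293, 0.0955]
eef_rot: [[0.987, 0.161, -0.0], [0.161, -0.987, 0.0], [-0.0, -0.0, -1.0]]
wrist_force: [-0.4, -0.1, -0.2]
finger_gap: 0.0143
finger_force: 25.0
```

```bash
python3 - <<'E'
from h import *
print(rel(case(0,PK[5],.029)))
s=robot.get_state();u=proj("scene",s['position']);print("tip in crop",(u-[170,130])*10, "5mm below",(proj("scene",s['position']-[0,0,.005])-[170,130])*10)
f=robot.grab_frame("scene");a=cv2.resize(f[130:190,170:250],None,fx=10,fy=10,interpolation=cv2.INTER_CUBIC);cv2.imwrite("pics/b1.png",a[:,:,::-1])
E
```

```text
[0.004  0.0043 0.6645]
tip in crop [314.4225 359.0435] 5mm below [315.9036 375.3341]
```

View pics/b1.png

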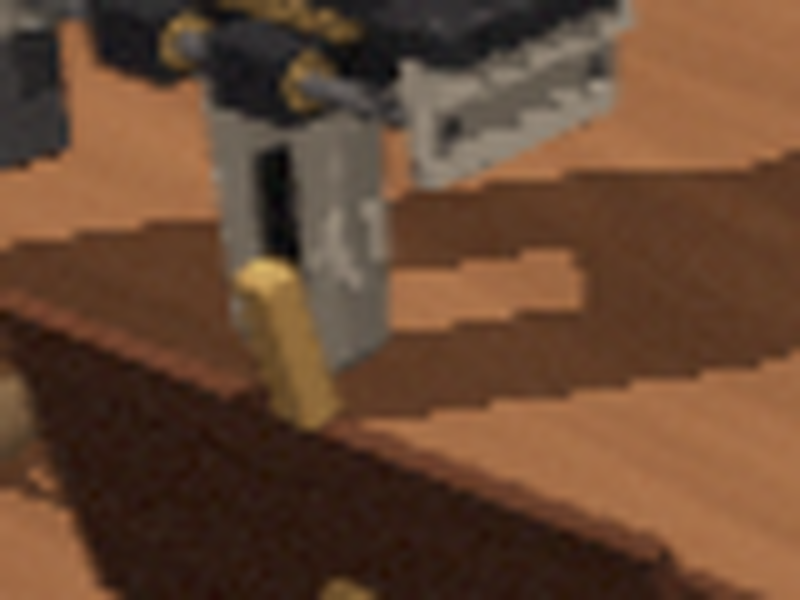

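The tab hides the stone here. I'll compare the earlier blob offsets from the tip, then step back along the row to view it clear.

Emit:
{"op": "step_arm", "data": {"steps": [[5,0,-0.2,0,0,0,0],[5,0,-0.4,0,0,0,0],[5,0,-0.6,-0.1,0,0,0],[5,0,-0.8,-0.3,0,0,0],[5,0,-0.8,-0.5,0,0,0],[5,0,-0.8,-0.5,0,0,0],[5,0,-0.8,-0.5,0,0,0],[5,0,-0.8,-0.5,0,0,0]]}}

```text
clock: 65.65
position: [0.5486, -0.2145, 0.1442]
eef_rot: [[0.987, 0.16, -0.002], [0.16, -0.987, 0.001], [-0.001, -0.001, -1.0]]
wrist_force: [0.1, 0.6, -1.0]
finger_gap: 0.0144
finger_force: 25.0
```

```bash
python3 - <<'E'
from h import *
print("s5 good",np.array([307.02,259.09])-proj("scene",[.6589,.1922,.0977]))
s=robot.get_state();u=proj("scene",s['position']);f=robot.grab_frame("scene")
for o in stones("scene",f): print(o[0]-u,o[2])
x,y=int(u[0])-40,int(u[1])-35;print("tip in crop",(u-[x,y])*10,"5mm below",(proj("scene",s['position']-[0,0,.005])-[x,y])*10)
a=cv2.resize(f[y:y+60,x:x+80],None,fx=10,fy=10,interpolation=cv2.INTER_CUBIC);cv2.imwrite("pics/b2.png",a[:,:,::-1])
print(s['position'],s['finger_gap'])
E
```

```text
s5 good [-2.6051 -2.7446]
[-2.4434 -1.371 ] 19
[24.3572 48.5753] 52
tip in crop [409.6971 352.1312] 5mm below [410.7539 369.6263]
[ 0.5486 -0.2145  0.1442] 0.014414106934342147
```

View pics/b2.png

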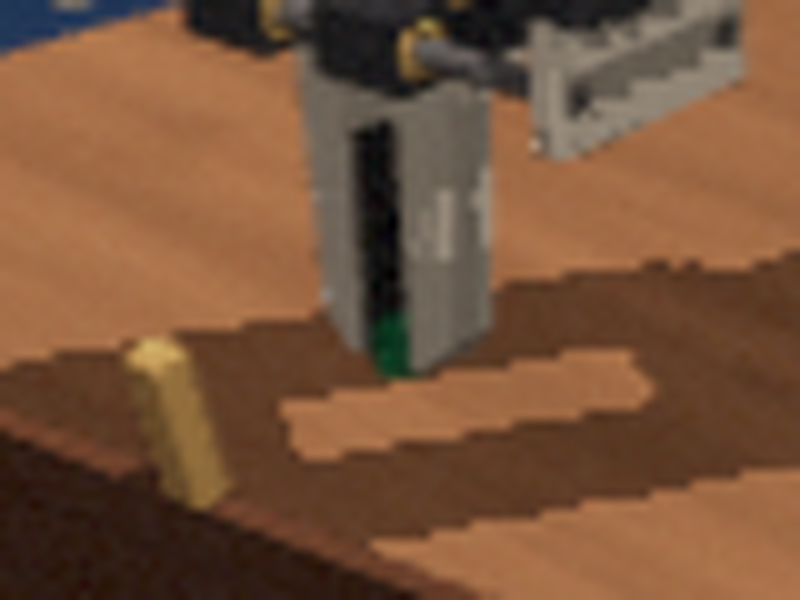

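The stone is still held upright between the pads, green at about (390,345) in the crop, perhaps 2–3 mm lower than before. That is fine for a release at the pocket mouth, so I'm returning.

Emit:
{"op": "step_arm", "data": {"steps": [[5,0,0.2,0,0,0,0],[5,0,0.4,0,0,0,0],[5,0,0.6,0.1,0,0,0],[5,0,0.8,0.2,0,0,0],[5,0,0.8,0.35,0,0,0],[5,0,0.8,0.5,0,0,0],[5,0,0.8,0.5,0,0,0],[5,0,0.8,0.5,0,0,0]]}}

```text
clock: 66.7
position: [0.5623, -0.2927, 0.0956]
eef_rot: [[0.987, 0.162, 0.0], [0.162, -0.987, 0.0], [0.0, -0.0, -1.0]]
wrist_force: [-0.0, 0.1, 0.5]
finger_gap: 0.0143
finger_force: 25.0
```

Emit:
{"op": "step_arm", "data": {"steps": [[5,0,0,0.1,0,0,0],[5,0,0,0.2,0,0,0],[5,0,0,0.3,0,0,0],[5,0,0,0.4,0,0,0],[5,0,0,0.5,0,0,0],[5,0,0,0.58,0,0,0],[5,0,0,0.58,0,0,0],[5,0,0,0.58,0,0,0]]}}

```text
clock: 67.7
position: [0.5623, -0.2933, 0.0378]
eef_rot: [[0.987, 0.161, 0.0], [0.161, -0.987, -0.0], [0.0, 0.0, -1.0]]
wrist_force: [-0.2, 0.5, -0.4]
finger_gap: 0.0142
finger_force: 25.0
```

```bash
python3 - <<'E'
from h import *
s=robot.get_state();print(rel(case(0,PK[5],.029)),s['wrist_force'],s['finger_gap'],s['finger_force'])
E
```

```text
[0.002  0.0008 0.0875] [-0.1536  0.5285 -0.3537] 0.01417891159220342 24.999906113371253
```

Emit:
{"op": "step_arm", "data": {"steps": [[5,0.002,0,0.02,0,0,0],[5,0.002,0,0.04,0,0,0],[5,0.002,0,0.06,0,0,0],[5,0.002,0,0.075,0,0,0],[5,0.002,0,0.075,0,0,0],[5,0.002,0,0.075,0,0,0],[5,0.002,0,0.075,0,0,0],[5,0.002,0,0.075,0,0,0]]}}

```text
clock: 68.7
position: [0.5623, -0.2932, 0.03]
eef_rot: [[0.987, 0.161, 0.0], [0.161, -0.987, -0.0], [0.0, 0.0, -1.0]]
wrist_force: [-0.4, 0.3, 0.5]
finger_gap: 0.0143
finger_force: 25.0
```

```bash
python3 - <<'E'
from h import *
s=robot.get_state();print(rel(case(0,PK[5],.029)),s['wrist_force'],s['finger_gap'],s['finger_force'])
E
```

```text
[0.0016 0.0021 0.0102] [-0.3977  0.2518  0.4716] 0.014331258692239156 25.000021937303245
```

Emit:
{"op": "step_arm", "data": {"steps": [[20,0,0,0,0,0,0],[20,0,0,0,0,0,0],[20,0,0,0,0,0,0],[20,0,0,0,0,0,0],[20,0,0,-0.1,0,0,0],[20,0,0,-0.3,0,0,0],[20,0,0,-0.6,0,0,0],[20,0,0,-0.9,0,0,0]]}}

```text
clock: 69.7
position: [0.5627, -0.2937, 0.1227]
eef_rot: [[0.987, 0.161, 0.002], [0.161, -0.987, -0.001], [0.001, 0.001, -1.0]]
wrist_force: [0.6, -0.3, 0.1]
finger_gap: 0.0186
finger_force: 0.0
```

Emit:
{"op": "step_arm", "data": {"steps": [[45,0,-0.25,-0.2,0,0,0],[45,0,-0.5,-0.4,0,0,0],[45,0,-0.75,-0.6,0,0,0],[45,0,-1,-0.8,0,0,0],[45,0,-1,-1,0,0,0],[45,0,-1,-1,0,0,0],[45,0,-1,-1,0,0,0],[45,0,-1,-1,0,0,0]]}}

```text
clock: 70.7
position: [0.5456, -0.1949, 0.2186]
eef_rot: [[0.987, 0.16, -0.002], [0.16, -0.987, 0.001], [-0.002, -0.001, -1.0]]
wrist_force: [-0.5, -0.9, 0.0]
finger_gap: 0.0419
finger_force: 0.0
```

Emit:
{"op": "step_arm", "data": {"steps": [[45,0,-0.25,0,0,0,0],[45,0,-0.5,0,0,0,0],[45,0,-0.75,0,0,0,0],[45,0,-1,0,0,0,0],[45,0,-1,0,0,0,0],[45,0,-1,0,0,0,0],[45,0,-1,0,0,0,0],[45,0,-1,0,0,0,0]]}}

```text
clock: 71.7
position: [0.5301, -0.0964, 0.2198]
eef_rot: [[0.987, 0.16, -0.0], [0.16, -0.987, -0.0], [-0.0, -0.0, -1.0]]
wrist_force: [-0.2, -0.4, 0.5]
finger_gap: 0.0417
finger_force: 0.0
```

Emit:
{"op": "step_arm", "data": {"steps": [[45,0,-0.25,0,0,0,0],[45,0,-0.5,0,0,0,0],[45,0,-0.75,0,0,0,0],[45,0,-1,0,0,0,0],[45,0,-1,0,0,0,0],[45,0,-1,0,0,0,0],[45,0,-1,0,0,0,0],[45,0,-1,0,0,0,0]]}}

```text
clock: 72.7
position: [0.5141, 0.0022, 0.2199]
eef_rot: [[0.987, 0.16, -0.0], [0.16, -0.987, -0.0], [-0.0, 0.0, -1.0]]
wrist_force: [-0.1, -0.0, 0.4]
finger_gap: 0.0419
finger_force: 0.0
```

```bash
python3 - <<'E'
from h import *
f=robot.grab_frame("top")
for o in stones("top",f): print(*o)
for k,z in((1,.024),(2,.024),(4,.020),(5,.019)): print(k,proj("top",case(0,PK[k],z)))
print(rel(arc(1.87)))
a=cv2.resize(f[180:270,290:420],None,fx=6,fy=6,interpolation=cv2.INTER_CUBIC);cv2.imwrite("pics/b3.png",a[:,:,::-1])
E
```

```text
[381.6786 213.3214] [ 0.5656 -0.2966] 28 16.056862731929076
[369.7391 215.6304] [ 0.5599 -0.264 ] 46 20.55225554313165
[339.9216 220.7843] [ 0.5474 -0.1831] 102 30.508878344398973
1 [323.0387 224.1568]
2 [340.6346 220.9516]
4 [369.7387 215.8762]
5 [381.5115 213.7875]
[0.9346 2.145  0.7613]
```

View pics/b3.png

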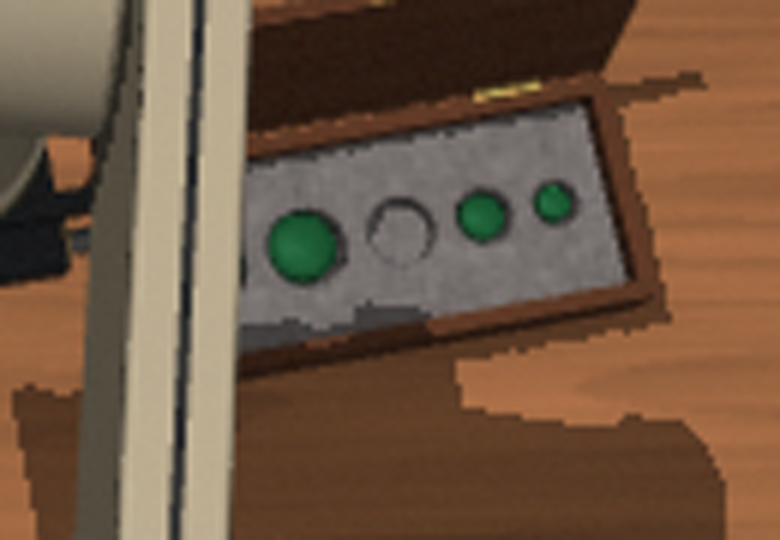

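All four stones sit in their pockets (crop: (304,246), (483,215), (555,203); stone 1 was confirmed earlier). Now grip the tab again to close the lid.

Emit:
{"op": "step_arm", "data": {"steps": [[45,0.2,0.25,0,0,0,0],[45,0.4,0.5,0,0,0,0],[45,0.6,0.75,0,0,0,0],[45,0.8,1,0,0,0,0],[45,0.93,1,0,0,0,0],[45,0.93,1,0,0,0,0],[45,0.93,1,0,0,0,0],[45,0.93,1,0,0,0,0]]}}

```text
clock: 73.75
position: [0.6215, -0.0806, 0.2201]
eef_rot: [[0.987, 0.161, 0.0], [0.161, -0.987, -0.0], [0.0, 0.0, -1.0]]
wrist_force: [-0.1, 0.8, -0.4]
finger_gap: 0.042
finger_force: 0.0
```

Emit:
{"op": "step_arm", "data": {"steps": [[45,0,0.25,0,0,0,0],[45,0,0.5,0,0,0,0],[45,0,0.75,0,0,0,0],[45,0,0.95,0,0,0,0],[45,0,0.95,0,0,0,0],[45,0,0.95,0,0,0,0],[45,0,0.95,0,0,0,0],[45,0,0.95,0,0,0,0]]}}

```text
clock: 74.75
position: [0.6373, -0.1738, 0.2201]
eef_rot: [[0.987, 0.162, 0.0], [0.162, -0.987, 0.0], [0.0, -0.0, -1.0]]
wrist_force: [-0.2, 0.8, 0.2]
finger_gap: 0.0419
finger_force: 0.0
```

```bash
python3 - <<'E'
from h import *
print(rel(arc(1.87)))
f=robot.grab_frame("top")
for o in stones("top",f): print(*o)
E
```

```text
[-0.0001  0.2095  0.7633]
```

Emit:
{"op": "step_arm", "data": {"steps": [[45,0,0.2,0,0,0,0],[45,0,0.205,0.15,0,0,0],[45,0,0.205,0.3,0,0,0],[45,0,0.205,0.45,0,0,0],[45,0,0.205,0.6,0,0,0],[45,0,0.205,0.75,0,0,0],[45,0,0.205,0.75,0,0,0],[45,0,0.205,0.75,0,0,0]]}}

```text
clock: 75.8
position: [0.6408, -0.1949, 0.1454]
eef_rot: [[0.987, 0.161, 0.001], [0.161, -0.987, -0.0], [0.001, 0.0, -1.0]]
wrist_force: [-0.5, -0.7, 0.9]
finger_gap: 0.0419
finger_force: 0.0
```

Emit:
{"op": "step_arm", "data": {"steps": [[5,0,0,0,0,0,0],[5,0,0,0,0,0,0],[5,0,0,0,0,0,0],[5,0,0,0,0,0,0],[5,0,0,0,0,0,0],[5,0,0,0,0,0,0],[5,0,0,0,0,0,0],[5,0,0,0,0,0,0]], "newtons": 20}}

```text
clock: 76.8
position: [0.6406, -0.1948, 0.1452]
eef_rot: [[0.987, 0.161, 0.0], [0.161, -0.987, -0.0], [0.0, 0.0, -1.0]]
wrist_force: [-0.4, -0.4, 3.2]
finger_gap: 0.0136
finger_force: 20.0
```

Emit:
{"op": "step_arm", "data": {"steps": [[5,-0.087,0,-0.027,0,0,0],[5,-0.214,0,-0.055,0,0,0],[5,-0.343,0,-0.07,0,0,0],[5,-0.473,0,-0.072,0,0,0],[5,-0.603,0,-0.062,0,0,0],[5,-0.731,0,-0.038,0,0,0],[5,-0.855,0,-0.002,0,0,0],[5,-0.976,0,0.047,0,0,0]]}}

```text
clock: 77.8
position: [0.5438, -0.2105, 0.1408]
eef_rot: [[0.987, 0.161, 0.001], [0.161, -0.987, -0.0], [0.001, 0.0, -1.0]]
wrist_force: [2.4, 1.3, 1.9]
finger_gap: 0.0139
finger_force: 20.0
```

```bash
python3 - <<'E'
from h import *
s=robot.get_state();print(rel(arc(1.1)),s['finger_gap'],s['wrist_force'])
E
```

```text
[ 0.0059 -0.0021  0.017 ] 0.013886015296115552 [2.4292 1.2994 1.9447]
```

Emit:
{"op": "step_arm", "data": {"steps": [[5,-0.115,0,0.06,0,0,0],[5,-0.224,0,0.132,0,0,0],[5,-0.325,0,0.214,0,0,0],[5,-0.417,0,0.305,0,0,0],[5,-0.5,0,0.406,0,0,0],[5,-0.572,0,0.514,0,0,0],[5,-0.633,0,0.629,0,0,0],[5,-0.682,0,0.749,0,0,0]]}}

```text
clock: 78.8
position: [0.4742, -0.2217, 0.0646]
eef_rot: [[0.987, 0.161, -0.004], [0.161, -0.987, 0.0], [-0.004, -0.001, -1.0]]
wrist_force: [-4.5, -1.4, 5.4]
finger_gap: 0.0139
finger_force: 20.0
```

Emit:
{"op": "step_arm", "data": {"steps": [[5,-0.03,0,0.06,0,0,0],[5,-0.037,0,0.125,0,0,0],[5,-0.05,0,0.19,0,0,0],[5,-0.061,0,0.252,0,0,0],[5,-0.068,0,0.32,0,0,0],[5,-0.073,0,0.36,0,0,0],[5,-0.073,0,0.39,0,0,0],[5,-0.073,0,0.39,0,0,0]]}}

```text
clock: 79.8
position: [0.4672, -0.2228, 0.0251]
eef_rot: [[0.987, 0.161, -0.005], [0.161, -0.987, 0.0], [-0.004, -0.001, -1.0]]
wrist_force: [-8.5, -5.1, -1.0]
finger_gap: 0.0137
finger_force: 20.0
```

```bash
python3 - <<'E'
from h import *
s=robot.get_state();print(rel(arc(0)),s['finger_gap'],s['wrist_force'])
E
```

```text
[ 0.0271  0.0006 -0.0096] 0.013694228371633489 [-8.5237 -5.0661 -0.9627]
```

Emit:
{"op": "step_arm", "data": {"steps": [[5,0.02,0,0.02,0,0,0],[5,0.02,0,0.04,0,0,0],[5,0.02,0,0.06,0,0,0],[5,0.02,0,0.06,0,0,0],[5,0.02,0,0.06,0,0,0],[5,0.02,0,0.06,0,0,0],[5,0.02,0,0.06,0,0,0],[5,0.02,0,0.06,0,0,0]]}}

```text
clock: 80.8
position: [0.4677, -0.2227, 0.0186]
eef_rot: [[0.987, 0.161, -0.007], [0.161, -0.987, 0.0], [-0.007, -0.002, -1.0]]
wrist_force: [-11.2, -6.8, 0.7]
finger_gap: 0.0141
finger_force: 20.0
```

Emit:
{"op": "step_arm", "data": {"steps": [[30,0,0,-0.06,0,0,0],[30,0,0,-0.06,0,0,0],[45,0,0,-0.06,0,0,0],[45,0,0,-0.06,0,0,0],[45,0,0,-0.3,0,0,0],[45,0,0,-0.6,0,0,0],[45,0,0,-1,0,0,0],[45,0,0,-1,0,0,0]]}}

```text
clock: 81.8
position: [0.4741, -0.2236, 0.1243]
eef_rot: [[0.987, 0.161, 0.006], [0.161, -0.987, -0.004], [0.005, 0.004, -1.0]]
wrist_force: [0.4, -0.2, 0.1]
finger_gap: 0.0423
finger_force: 0.0
```

```bash
python3 - <<'E'
from h import *
t=case(.015,0,.066)
print("above catch rel",rel(t+[0,0,.0]))
f=robot.grab_frame("scene");a=cv2.resize(f[110:230,165:315],None,fx=5,fy=5,interpolation=cv2.INTER_CUBIC);cv2.imwrite("pics/b4.png",a[:,:,::-1])
h=cv2.cvtColor(f,cv2.COLOR_RGB2HSV);m=cv2.inRange(h,(20,110,110),(35,255,255))
g=cv2.imread("pics/scene0.png");print("diff to start in lid area",np.abs(g[180:215,185:265,::-1].astype(int)-f[180:215,185:265]).mean())
E
```

```text
above catch rel [ 0.9069 -0.022   0.5879]
diff to start in lid area 5.045357142857143
```

View pics/b4.png

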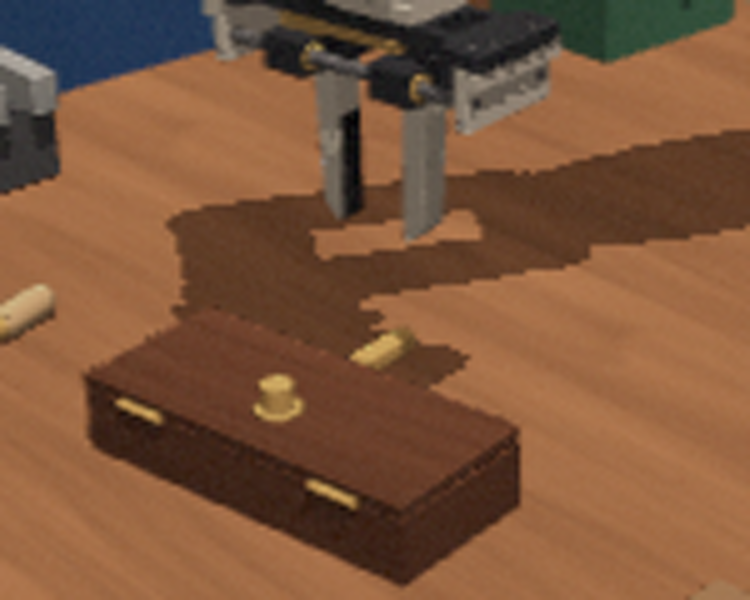

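The lid looks shut, with catch at (278,395) and tab at (382,347) in the crop. I'll verify numerically against the starting pictures before pressing the catch.

```bash
python3 - <<'E'
from h import *
def br(n,f,R):
    h=cv2.cvtColor(f,cv2.COLOR_RGB2HSV);m=cv2.inRange(h,(18,90,70),(38,255,255));r0,r1,c0,c1=R
    k,l,st,ce=cv2.connectedComponentsWithStats(m[r0:r1,c0:c1])
    return [(np.round(ce[i]+[c0,r0],2),st[i,4]) for i in range(1,k) if st[i,4]>6]
for n,R in(("scene",(170,215,185,265)),("top",(180,262,335,378))):
    a=cv2.imread(f"pics/{n}0.png")[:,:,::-1].copy();b=robot.grab_frame(n)
    print(n,"start",br(n,a,R));print(n,"now",br(n,b,R))
    D=(np.abs(a.astype(int)-b).max(2)>25)[R[0]:R[1],R[2]:R[3]];print("changed px",D.sum())
H0=H
for t in(0,.05,.1):
    e=[H+.1*(-np.cos(t)*CX+[0,0,np.sin(t)])+y*CY for y in(.115,)]
    T=H+.14*(-np.cos(t)*CX+[0,0,np.sin(t)]);print(t,"edge",proj("scene",e[0]),"tab end",proj("scene",T),proj("top",T))
E
```

```text
scene start [(array([241.22, 176.7 ]), np.int32(40)), (array([219.59, 186.12]), np.int32(17)), (array([220.21, 191.63]), np.int32(19)), (array([192.1, 191.4]), np.int32(10)), (array([230.92, 208.  ]), np.int32(13))]
scene now [(array([240.59, 179.  ]), np.int32(32)), (array([219.68, 186.95]), np.int32(22)), (array([192.1, 191.4]), np.int32(10)), (array([220.47, 191.84]), np.int32(19)), (array([230.58, 207.92]), np.int32(12))]
changed px 431
top start [(array([351.56, 210.86]), np.int32(73)), (array([359.67, 243.55]), np.int32(85))]
top now [(array([351.39, 211.31]), np.int32(77))]
changed px 1463
0 edge [269.6593 198.3398] tab end [246.1646 180.4138] [359.8823 251.9574]
0.05 edge [269.6446 196.7502] tab end [246.0684 178.2853] [360.4893 251.6033]
0.1 edge [269.5738 195.1937] tab end [245.8938 176.1927] [361.0716 251.1087]
```

The tab is about 2 px lower than at the start, so the lid began slightly ajar and is now lower. To make sure it is fully shut before touching the catch, I'll press on the tab with shut fingers until it stops hard.

Emit:
{"op": "step_arm", "data": {"steps": [[0,0,0,0,0,0,0],[0,0,0,0,0,0,0],[0,0,0,0,0,0,0],[0,0,0,0.2,0,0,0],[0,0,0,0.4,0,0,0],[0,0,0,0.55,0,0,0],[0,0,0,0.65,0,0,0],[0,0,0,0.65,0,0,0]]}}

```text
clock: 82.95
position: [0.4712, -0.2221, 0.0547]
eef_rot: [[0.987, 0.161, -0.001], [0.161, -0.987, 0.001], [-0.001, -0.001, -1.0]]
wrist_force: [0.8, 0.5, -1.0]
finger_gap: 0.0006
finger_force: 0.0
```

Emit:
{"op": "step_arm", "data": {"steps": [[0,0,0,0.02,0,0,0],[0,0,0,0.03,0,0,0],[0,0,0,0.04,0,0,0],[0,0,0,0.05,0,0,0],[0,0,0,0.06,0,0,0],[0,0,0,0.07,0,0,0],[0,0,0,0.07,0,0,0],[0,0,0,0.07,0,0,0]]}}

```text
clock: 83.95
position: [0.4721, -0.2227, 0.051]
eef_rot: [[0.987, 0.161, 0.001], [0.161, -0.987, -0.001], [0.001, 0.001, -1.0]]
wrist_force: [-10.3, 4.6, 23.2]
finger_gap: 0.0005
finger_force: 11.8
```

It stops hard at z = 0.051, exactly the shut tab's top, at 23 N: the lid is shut. On to the catch.

Emit:
{"op": "step_arm", "data": {"steps": [[0,0,0,-0.1,0,0,0],[0,0,0,-0.3,0,0,0],[0,0,0,-0.5,0,0,0],[0,0.3,0,-0.5,0,0,0],[0,0.6,0,-0.5,0,0,0],[0,0.9,0,-0.5,0,0,0],[0,0.9,0,-0.5,0,0,0],[0,0.9,0,-0.5,0,0,0]]}}

```text
clock: 84.95
position: [0.5598, -0.2077, 0.0979]
eef_rot: [[0.987, 0.161, -0.001], [0.161, -0.987, 0.0], [-0.001, -0.0, -1.0]]
wrist_force: [0.0, 0.7, 0.4]
finger_gap: 0.0004
finger_force: 0.0
```

```bash
python3 - <<'E'
from h import *
print(rel(case(.015,0,.066)))
E
```

```text
[ 0.0391 -0.0003  0.3192]
```

Emit:
{"op": "step_arm", "data": {"steps": [[0,0.035,0,0,0,0,0],[0,0.037,0,0.1,0,0,0],[0,0.037,0,0.2,0,0,0],[0,0.037,0,0.27,0,0,0],[0,0.037,0,0.3,0,0,0],[0,0.037,0,0.33,0,0,0],[0,0.037,0,0.35,0,0,0],[0,0.037,0,0.35,0,0,0]]}}

```text
clock: 85.95
position: [0.5642, -0.2073, 0.0634]
eef_rot: [[0.987, 0.161, 0.0], [0.161, -0.987, -0.0], [0.0, 0.0, -1.0]]
wrist_force: [0.3, 0.3, 0.0]
finger_gap: 0.0005
finger_force: 0.0
```

Emit:
{"op": "step_arm", "data": {"steps": [[0,0,0,0.015,0,0,0],[0,0,0,0.03,0,0,0],[0,0,0,0.045,0,0,0],[0,0,0,0.055,0,0,0],[0,0,0,0.065,0,0,0],[0,0,0,0.07,0,0,0],[0,0,0,0.075,0,0,0],[0,0,0,0.075,0,0,0]]}}

```text
clock: 86.95
position: [0.5646, -0.2074, 0.0585]
eef_rot: [[0.987, 0.161, 0.001], [0.161, -0.987, -0.0], [0.001, 0.001, -1.0]]
wrist_force: [-10.9, 4.7, 23.3]
finger_gap: 0.0005
finger_force: 11.5
```

Emit:
{"op": "step_arm", "data": {"steps": [[0,0,0,0.005,0,0,0],[0,0,0,0.01,0,0,0],[0,0,0,0.012,0,0,0],[0,0,0,0.012,0,0,0],[0,0,0,0.012,0,0,0],[0,0,0,0.012,0,0,0],[0,0,0,0.012,0,0,0],[0,0,0,0.012,0,0,0]]}}

```text
clock: 87.95
position: [0.5647, -0.2075, 0.0584]
eef_rot: [[0.987, 0.161, 0.001], [0.161, -0.987, -0.001], [0.001, 0.001, -1.0]]
wrist_force: [-13.9, 5.2, 30.2]
finger_gap: 0.001
finger_force: 15.6
```

Emit:
{"op": "step_arm", "data": {"steps": [[0,0,0,-0.05,0,0,0],[0,0,0,-0.2,0,0,0],[0,0,0,-0.4,0,0,0],[0,0,0,-0.6,0,0,0],[0,0,0,-0.8,0,0,0],[0,0,0,-1,0,0,0],[0,0,0,-1,0,0,0],[0,0,0,-1,0,0,0]]}}

```text
clock: 88.95
position: [0.5638, -0.2071, 0.1541]
eef_rot: [[0.987, 0.161, -0.001], [0.161, -0.987, 0.0], [-0.001, -0.0, -1.0]]
wrist_force: [-0.1, -0.3, -0.9]
finger_gap: 0.0007
finger_force: 0.0
```

Emit:
{"op": "step_arm", "data": {"steps": [[0,-0.25,0,0,0,0,0],[0,-0.5,0,0,0,0,0],[0,-0.75,0,0,0,0,0],[0,-1,0,-0.3,0,0,0],[0,-1,0,-0.5,0,0,0],[0,-1,0,-0.5,0,0,0],[0,-1,0,-0.5,0,0,0],[0,-1,0,-0.5,0,0,0]]}}

```text
clock: 89.95
position: [0.4652, -0.2228, 0.2031]
eef_rot: [[0.987, 0.161, -0.002], [0.161, -0.987, 0.001], [-0.002, -0.002, -1.0]]
wrist_force: [-0.5, 0.9, -0.1]
finger_gap: 0.0005
finger_force: 0.0
```

```bash
python3 - <<'E'
from h import *
f=robot.grab_frame("scene");a=cv2.resize(f[150:290,170:360],None,fx=4,fy=4,interpolation=cv2.INTER_CUBIC);cv2.imwrite("pics/b5.png",a[:,:,::-1])
E
```

```text
(no output)
```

View pics/b5.png

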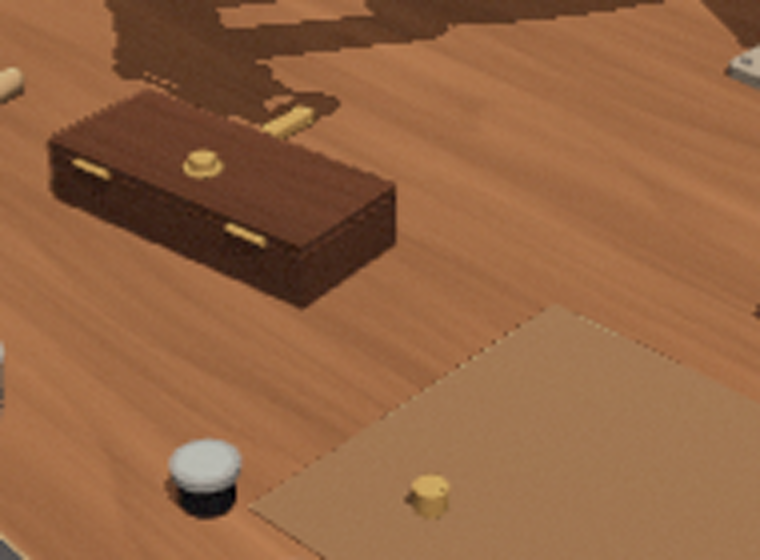

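Lid shut and the catch, at (203,162) in the crop, clearly pressed down to a hard stop. Handing in.

```bash
python3 -c "
from plant import robot
print(robot.hand_in())"
```

```text
the job is handed in; nothing more can be done
None
```

I put the four green stones that were there (36, 31, 21 and 16 mm; the 26 mm one was absent) into their pockets, largest to smallest, shut the lid, pressed the catch down to its hard stop and handed the job in at about 90 s; no verdict came back.

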